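# Set out the jeweller's blocks from their pile

### The job

Set the jeweller's bench out for work: take the pile of blocks apart and set each one on its own place - the honeycomb disc on the soldering turntable, the charcoal block in its steel holder, the brass doming block (hollows up) between the cleats of its wooden punch stand, and the steel bench block on the rubber pad. Each must lie flat, in the middle of its place and (the round disc apart) square with it. Drop nothing, and leave the flux jar and the ring cone standing where they are.

Things in the scene. Friction and masses are not known exactly. Their poses are not given: they have to be found in the camera images.
- honeycomb_disc: Off-white round ceramic soldering disc with a honeycomb of small dark holes in its top, 54 mm diameter, 14 mm thick, 35 g; on top of the pile at the start. Origin: centre of its underside, z up. Its own place is the turntable.
- charcoal_block: Matt black rectangular charcoal soldering block, 76 (its x) x 44 (its y) x 28 mm high, 50 g; second from the top of the pile, lying crosswise on the doming block. Origin: centre of its underside. Its own place is the charcoal holder.
- doming_block: Brass doming block, a rectangular slab with nine round hollows in its top, 84 (its x) x 44 (its y) x 22 mm high, about 0.6 kg; third in the pile, its ends showing either side of the charcoal. Origin: centre of its underside. Its own place is the doming stand.
- bench_block: Flat square bright steel bench block, 68 x 68 x 20 mm high, about 0.72 kg; bottom of the pile, standing on the bench top, its corners showing. Origin: centre of its underside, x and y square with its sides. Its own place is the rubber pad.
- turntable: Soldering turntable, fixed: round cast foot, column and a flat round steel plate, 100 mm diameter, with fine ring marks, no rim. Plate top 44 mm above the origin (centre of the foot's underside, on the bench). The plate turns with slight friction; its angle does not matter. The honeycomb disc goes flat in the middle of the plate.
- charcoal_holder: Folded sheet-steel holder, fixed. Floor 94 (x, between the lips) x 58 mm (y), 6 mm above the origin; lips across its short ends (x = -48, +48 mm) rise 10 mm above the floor; long sides open. Wire loop handle at the +x end, to x = 94 mm. Origin: under the middle of the floor, on the bench. The charcoal block goes flat between the lips, length along x (either way round).
- doming_stand: Wooden stand, fixed. Board x = -62 to 92 mm, 84 mm wide (y), top 14 mm above origin; two dark cleats across it, inner faces at x = -51 and 51 mm, 6 mm above the board; sides open. At x = 77 mm a row of five upright steel punches, to 73 mm above the bench. Origin: midway between the cleats, on the underside. The doming block goes flat between the cleats, hollows up, length along x (either way).
- rubber_pad: Flat square black rubber pad, fixed, 86 x 86 x 14 mm high, no rim; origin: centre of its underside, x and y square with its sides. The bench block goes flat in its middle, sides parallel to the pad's (any of the four ways).
- flux_jar: Amber glass jar with a black cap, 44 mm diameter, 53 mm high, loose; a bystander, to be left standing where it is. Origin: centre of its underside.
- ring_cone: White porcelain ring cone holding two rings, foot 50 mm diameter, 71 mm high, loose; a bystander, to be left standing where it is. Origin: centre of its underside.
Not all that is in view belongs to the job. Leave any green look-alike of the honeycomb_disc alone. There is more than one size of the doming_block; the one meant has the size given above.

How it is judged:
At the end, for the whole second after the job is handed in: Each block flat on its own place (4 mm, 0.08 rad), centred within 10 mm, square within 0.2 rad (not the disc; bench block any of four ways, others either way), hollows up, released, at rest; jar and cone upright (0.15 rad), within 30 mm of their start (horizontal distance between bench_block and rubber_pad below 0.01 m and z of bench_block in the frame of rubber_pad between 0.01 and 0.018 m and angle between each of bench_block, doming_block, charcoal_block, honeycomb_disc's own z axis and vertical below 0.08 rad and linear speed of each of bench_block, doming_block, charcoal_block, honeycomb_disc below 0.02 m/s and angular speed of each of bench_block, doming_block, charcoal_block, honeycomb_disc below 0.2 rad/s and horizontal distance between doming_block and doming_stand below 0.01 m and z of doming_block in the frame of doming_stand between 0.01 and 0.018 m and horizontal distance between charcoal_block and charcoal_holder below 0.01 m and z of charcoal_block in the frame of charcoal_holder between 0.002 and 0.01 m and horizontal distance between honeycomb_disc and turntable below 0.01 m and z of honeycomb_disc in the frame of turntable between 0.04 and 0.048 m and angle between the x axis of doming_block and the x axis of doming_stand, either way round below 0.2 rad and angle between the x axis of charcoal_block and the x axis of charcoal_holder, either way round below 0.2 rad and (angle between the x axis of bench_block and the x axis of rubber_pad, either way round below 0.2 rad or angle between the x axis of bench_block and the y axis of rubber_pad, either way round below 0.2 rad) and distance of each of flux_jar, ring_cone from where it was at the start of the episode below 0.03 m and angle between each of flux_jar, ring_cone's own z axis and vertical below 0.15 rad); the robot touches nothing.
It fails at once if a block is dropped or knocked down (falls free of the fingers faster than 0.8 m/s, a drop of about 35 mm) ((linear speed of bench_block above 0.8 m/s and contact force between the fingers and bench_block below 0.05 N) or (linear speed of doming_block above 0.8 m/s and contact force between the fingers and doming_block below 0.05 N) or (linear speed of charcoal_block above 0.8 m/s and contact force between the fingers and charcoal_block below 0.05 N) or (linear speed of honeycomb_disc above 0.8 m/s and contact force between the fingers and honeycomb_disc below 0.05 N)).
It fails at once if the flux jar or the ring cone is pushed more than 30 mm or tipped over (distance of any of flux_jar, ring_cone from where it was at the start of the episode above 0.03 m or angle between any of flux_jar, ring_cone's own z axis and vertical above 0.4 rad).
It also fails if it takes over 120 s, if anything falls off the work surface, if the arm or the gripper's body presses on something with over 40 N, if the wrist force passes 120 N, or if a joint passes its speed limit or range.

### The arm

A 6-joint arm with a two-finger parallel gripper is mounted at the origin on the work surface. World frame = base frame: x ahead of the robot, y to its left, z up, the work surface at z = 0. Lengths are in m, angles in rad, forces in N, time in s.
With the tool pointing down it reaches from about 0.25 to 0.725 m from the base axis. Payload 4 kg.
Tool frame: the origin (TCP) lies on the centre line of the jaws, within the pads' length; the fingertips stand 14 mm ahead of it and the grasp point (between the pads) lies 5 mm behind it; z points along the fingers, x is the direction in which the jaws open and shut, and the axes are right-handed (so a half turn about z gives the same grasp; the last joint's range is limited). The gripper opens to 85 mm and grips with 20 to 120 N. Pads are 22 mm wide; open, the fingers measure 114 mm over their backs; the gripper's body (76 mm by 85 mm) begins 54 mm behind the grasp point. The pads swing forward as they close: fully open they stand 13 mm farther back than shut.
Start: joints at [-1.297, 0.241, 0.005, 1.335, 0, 1.571], TCP at [0.135, -0.481, 0.245] pointing down, gripper open.
Joint ranges: [-2.72, 2.72], [-1.05, 1.87], [-1.09, 1.28], [-1.99, 2.15], [-1.42, 1.44], [-3.14, 3.14]. Speed limits (rad/s): [2.79, 2.79, 3.14, 3.14, 3.14, 3.14].

### API

Orientations are given as a unit quaternion [x, y, z, w].
In Python, from workcell import get_obs, optics, ticket gives the robot as it stands.
- The arm moves only by the shell command python3 -m inch 'ROWS'. ROWS is JSON, a list that holds one entry, the list of rows, each a list of 5 numbers: the finger opening in cm, from 0 to 8.54, then the shift along the tool's x, y, z in cm, then the turn about the tool's z in degrees. In form: [[[fingers, dx, dy, dz, roll], ...]]. A call has exactly 5 rows; each row is the pose to reach, as a shift and turn from the pose measured when the call began, along the tool's axes at that moment; what a row does not reach only later rows make up. A row lasts 1/8 s, in which the tool goes at most 62.5 mm and 10.7 degrees, less where a joint would pass 70% of its speed; a pose out of reach is approached as far as the arm can. A call with a gripper value outside its range is refused whole. The fingers move at their own pace and stop on an object; the grip force is fixed at half the most. Time passes only in rows, so rows that repeat a pose let the fingers close, or fill a call up. It gives the time, the measured TCP pose, the force and the opening at its end, in the units of the state.
- get_obs(): the state, without advancing time (a new reading comes with each control period).
- optics.camera(name): name is "side" or "top" or "wrist"; returns (picture, depth): 480x640x3 uint8, red, green, blue; 480x640 float32, m along the optical axis (not along the pixel's ray), 0 where there is no reading.
- optics.camera_info(name): a dict with "vfov" (degrees; the focal length in pixels is half the picture's height over the tangent of half this angle, whatever the lens; pixels are square), "cx", "cy" (the principal point, pixels), "R" (3x3) and "t" (3): a world point X has camera coordinates R X + t. Camera axes: x right, y down, z forward; pixel columns grow to the right and rows downward; lengths in m; the calibration is good to about 2 mm. The wrist camera is an equidistant fisheye: a pixel r from the principal point sees the ray r / f radians off the axis. A picture is of the moment at which its call begins: read the wrist's pose just before it. camera_info takes no time and is no camera call; for the wrist camera it gives the pose at the moment of the call.
- ticket.job_done(): hands the job in, once; it reports no verdict.
The state is a dict: "clock": time; "joint_pos": joint angles; "joint_vel": joint speeds; "tau": joint torques, N m; "eef_pos": TCP position; "tool_rot": TCP orientation; "ft_force": force on the tool from outside, world axes, zero at the start; "ft_torque": the same for the moment, N m; "grip_width": finger opening in m.
Only numpy, scipy, OpenCV 4.12 (cv2) and the standard library are available. Lean on these libraries where they do the work, as an engineer would, in place of code of your own. Each camera call takes 0.05 s, during which the arm holds its last target.

## Working session

There is one attempt and no reset: what is moved stays moved. The work goes in short steps, Python scripts to look and compute and a shell command to move; the robot and the scene stay as the last step left them, time stands still between calls to the robot, and variables do not carry over. Pictures are saved under pics/ and viewed, and the job is handed in when it is done.

```bash
ls; mkdir -p pics; python3 - <<'E'
from workcell import get_obs, optics
import cv2
print(get_obs())
for n in ["side","top","wrist"]:
    i=optics.camera_info(n); print(n,i)
    p,d=optics.camera(n); cv2.imwrite(f"pics/{n}0.png",p[:,:,::-1])
    import numpy as np; np.save(f"pics/{n}0.npy",d)
E
```

```text
pics
{'clock': 0.0, 'joint_pos': array([-1.29696936e+00,  2.41432793e-01,  3.72348706e-03,  1.33516672e+00,
        1.11473713e-06,  1.57078740e+00]), 'joint_vel': array([-0.00193462,  0.00024098,  0.00143224,  0.00089533, -0.00205392,
        0.0008894 ]), 'tau': array([ 1.68273407e-03, -3.72322118e+01,  2.52404577e+01,  1.68961933e-02,
       -1.55810835e-04, -5.84549156e-06]), 'eef_pos': array([ 0.13504955, -0.48080303,  0.24440272]), 'tool_rot': array([ 7.97002202e-01, -6.03975504e-01, -8.28418904e-04, -6.28494346e-04]), 'ft_force': array([-0.0028636 , -0.2788187 ,  0.82692112]), 'ft_torque': array([0.00327386, 0.00570943, 0.10004325]), 'grip_width': 0.08538171466194218}
side {'vfov': 48.992145233540505, 'cx': 324.72229175606145, 'cy': 243.5039043555877, 'R': array([[-0.91962894, -0.39212029, -0.02289743],
       [-0.22151439,  0.56588622, -0.79416885],
       [ 0.32436706, -0.72526854, -0.60726564]]), 't': array([0.54145474, 0.17360667, 0.92976548])}
top {'vfov': 56.21407361686309, 'cx': 329.00105099770866, 'cy': 242.72807072537347, 'R': array([[ 0.01399781, -0.99976445, -0.01658661],
       [-0.9990975 , -0.01331932, -0.04033335],
       [ 0.04010293,  0.01713622, -0.9990486 ]]), 't': array([0.05152284, 0.56310311, 1.1234248 ])}
wrist {'vfov': 65.70646984690485, 'cx': 318.27054330910227, 'cy': 235.6614516397446, 'R': array([[ 0.26912459, -0.96310296, -0.0021544 ],
       [-0.91303999, -0.25584581,  0.31764903],
       [-0.30647992, -0.08352011, -0.94820591]]), 't': array([-0.49914559, -0.04089837,  0.37973892])}
```

View pics/side0.png

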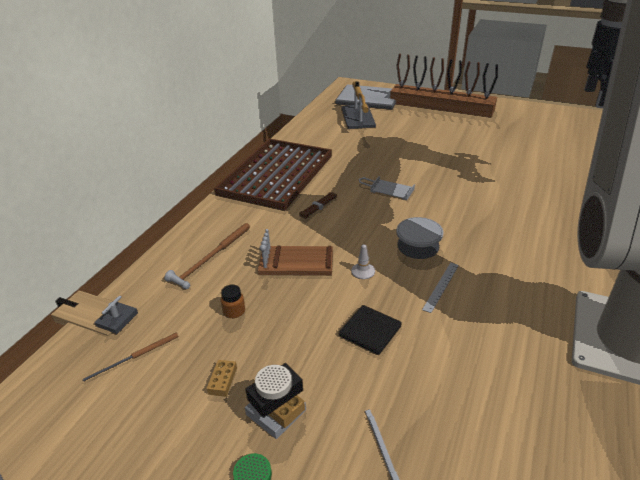

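View pics/top0.png

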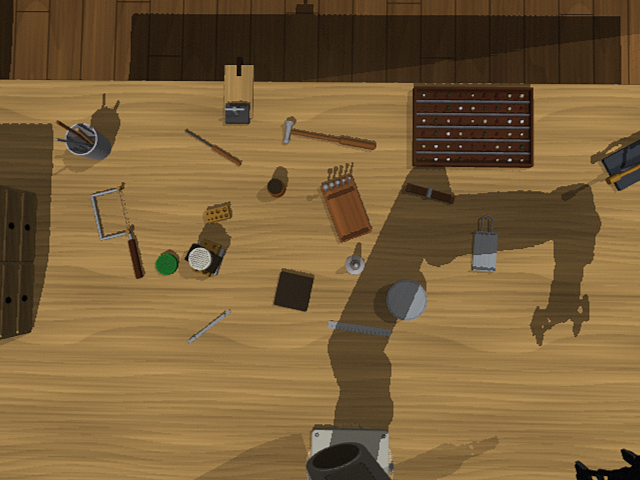

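View pics/wrist0.png

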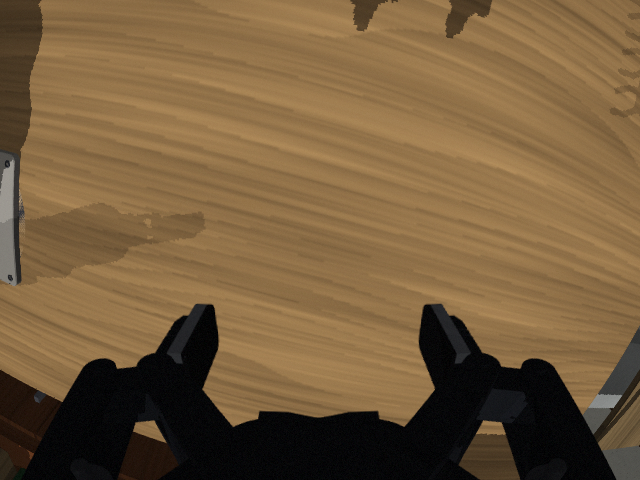

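Seen in the side view: white honeycomb disc on the pile (274,381), a green look-alike (252,468), the pile's brass block (290,410), and a smaller brass block (222,377). In the top view: pile (203,258), green disc (167,263), small brass (218,212), pad (294,290), turntable (407,300), holder (485,250), stand (346,208), jar (277,187) and cone (355,265).

```bash
cat > h.py <<'E'
from workcell import get_obs, optics
import cv2, numpy as np
from scipy.spatial.transform import Rotation as Ro
def grab(n):
    i=optics.camera_info(n); p,d=optics.camera(n); return i,p,d
def rays(i,u,v,fish=False):
    f=240/np.tan(np.radians(i["vfov"])/2)
    x=(u-i["cx"])/f; y=(v-i["cy"])/f
    if fish:
        r=np.hypot(x,y)+1e-12; s=np.tan(r)/r; x=x*s; y=y*s
    return np.stack([x,y,np.ones_like(x)],-1)
def xyz(i,d,fish=False):
    v,u=np.mgrid[0:480,0:640].astype(float)
    return (rays(i,u,v,fish)*d[...,None]-i["t"])@i["R"]
def px(i,X,fish=False):
    f=240/np.tan(np.radians(i["vfov"])/2)
    c=np.asarray(X)@i["R"].T+i["t"]; x=c[...,0]/c[...,2]; y=c[...,1]/c[...,2]
    if fish:
        r=np.hypot(x,y)+1e-12; s=np.arctan(r)/r; x=x*s;y=y*s
    return np.stack([x*f+i["cx"],y*f+i["cy"]],-1)
def rect(P):
    """min-area rect of world xy points: centre, size, yaw of long side (deg)"""
    (c,s,a)=cv2.minAreaRect((P[:,:2]*1000).astype(np.float32))
    if s[0]<s[1]: s=(s[1],s[0]); a+=90
    return np.round(c,1),np.round(s,1),round((a+90)%180-90,1)
def tool():
    o=get_obs(); return o["eef_pos"],Ro.from_quat(o["tool_rot"]).as_matrix(),o
def goal(xy,z,yaw,axis=0):
    """rows numbers to reach TCP (xy,z) in m with tool x axis along yaw deg (mod 180)"""
    p,R,o=tool()
    d=R.T@(np.array([*xy,z])-p)*100
    cur=np.degrees(np.arctan2(R[1,0],R[0,0]))
    dy=(yaw-cur+90)%180-90
    print("shift cm",np.round(d,2),"roll deg about tool z",round(-dy,1),"or",round(-dy-180*np.sign(-dy),1),"| tcp",np.round(p,4),"yaw",round(cur,1),"tilt",np.round(R[:,2],3),"q6",round(o["joint_pos"][5],2),"F",np.round(o["ft_force"],1),"w",round(o["grip_width"],4),"t",round(o["clock"],2))
E
python3 - <<'E'
from h import *
i=optics.camera_info("top"); d=np.load("pics/top0.npy"); p=cv2.imread("pics/top0.png")
X=xyz(i,d); np.set_printoptions(suppress=True)
print("table z",np.median(X[340:400,100:300,2]))
boxes=dict(pile=(180,232,228,280),green=(150,245,182,280),small=(200,198,236,226),pad=(268,262,320,316),tt=(380,275,432,324),holder=(465,210,502,278),stand=(312,160,376,246),jar=(262,170,292,202),cone=(340,245,368,280))
for k,(a,b,c,e) in boxes.items():
    Q=X[b:e,a:c].reshape(-1,3); z=Q[:,2]
    h,ed=np.histogram(z,np.arange(0.004,0.12,0.004)); print(k,[(round(ed[j]*1000),int(h[j])) for j in range(len(h)) if h[j]>3], "rect>6mm",rect(Q[z>0.006]))
cv2.imwrite("pics/c1.png",cv2.resize(p[150:330,150:350],None,fx=4,fy=3.3,interpolation=cv2.INTER_CUBIC)[:600,:800])
ps=cv2.imread("pics/side0.png"); cv2.imwrite("pics/c2.png",cv2.resize(ps[340:480,190:350],None,fx=4.5,fy=4.2,interpolation=cv2.INTER_CUBIC)[:600,:800])
E
```

```text
table z -0.0003247244538937488
pile [(4, 51), (8, 8), (12, 12), (16, 34), (20, 31), (24, 6), (28, 7), (32, 17), (36, 63), (40, 148), (44, 31), (48, 10), (52, 15), (56, 11), (60, 5), (64, 48), (68, 134), (72, 41), (76, 16), (80, 203), (84, 188), (88, 6)] rect>6mm (array([500.6, 230.1]), array([371.3,  89.8]), 81.3)
green [(4, 33), (8, 77), (12, 220), (16, 63)] rect>6mm (array([492. , 269.6]), array([457.2,  69.3]), 87.5)
small [(4, 34), (8, 32), (12, 158), (16, 117), (20, 4)] rect>6mm (array([591.8, 203.6]), array([354.7,  63.4]), 75.5)
pad [(4, 62), (8, 297), (12, 710), (16, 136)] rect>6mm (array([444. , 114.9]), array([172.6, 125.1]), -80.4)
tt [(4, 16), (36, 59), (40, 640), (44, 597), (48, 32)] rect>6mm (array([441.8, -66.7]), array([238.4, 104.9]), 78.6)
holder [(4, 575), (8, 146), (12, 30), (16, 20)] rect>6mm (array([ 508.8, -178.4]), array([408.5, 154. ]), -71.4)
stand [(4, 105), (8, 371), (12, 1116), (16, 329), (20, 78), (24, 5), (28, 4), (36, 5), (60, 9), (64, 38), (68, 24), (72, 7)] rect>6mm (array([649.4,  17.2]), array([248.7, 102.5]), 12.8)
jar [(4, 30), (8, 6), (12, 5), (16, 7), (24, 7), (28, 4), (32, 32), (36, 20), (40, 7), (44, 6), (48, 54), (52, 108), (56, 10)] rect>6mm (array([629. , 122.7]), array([275.8,  42.3]), 45.2)
cone [(4, 107), (8, 70), (12, 23), (16, 4), (24, 14), (36, 10), (40, 5), (44, 7), (56, 6), (60, 4), (64, 6), (68, 7)] rect>6mm (array([505.5,   2.4]), array([64.4, 44.1]), -72.5)
```

View pics/c1.png

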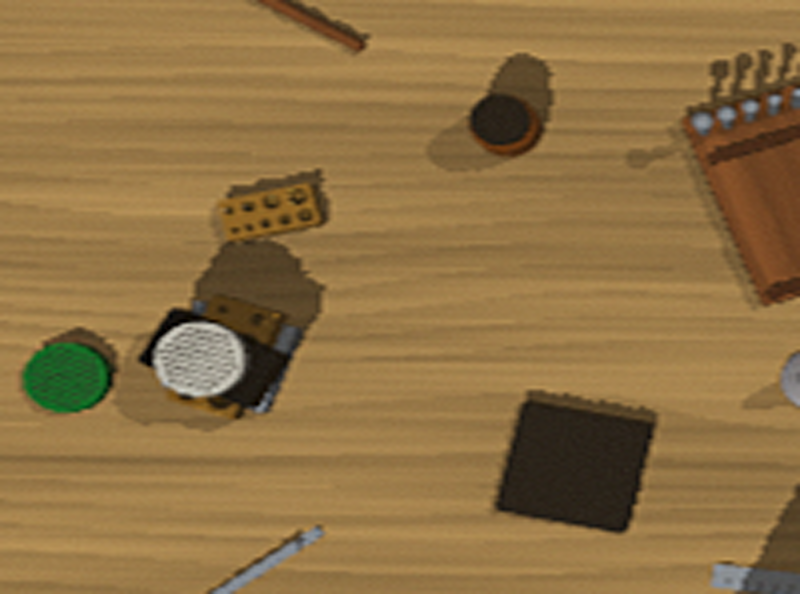

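View pics/c2.png

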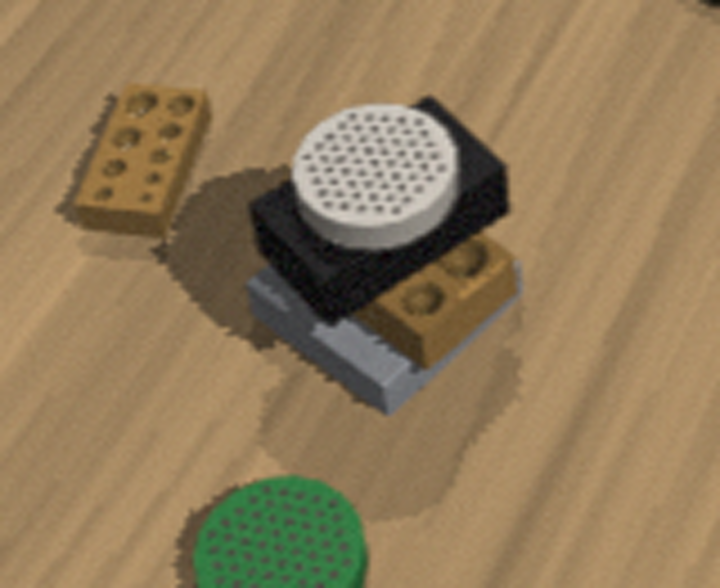

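The crops confirm the choice: white disc at (198,358) on the black charcoal block, brass block beneath it and steel at the bottom. The green disc (66,377) and the small 8-hollow brass block (270,212) are decoys. Next I measure each piece within its own height band.

```bash
cat > m.py <<'E'
from h import *
def band(X,box,z0,z1,k=3):
    a,b,c,e=box; m=np.zeros(X.shape[:2],np.uint8); m[b:e,a:c]=((X[b:e,a:c,2]>z0)&(X[b:e,a:c,2]<z1))
    m=cv2.morphologyEx(m,cv2.MORPH_OPEN,np.ones((k,k)))
    n,l,s,_=cv2.connectedComponentsWithStats(m)
    if n<2: return None
    j=1+np.argmax(s[1:,4]); return l==j
E
python3 - <<'E'
from m import *
i=optics.camera_info("top"); d=np.load("pics/top0.npy"); p=cv2.imread("pics/top0.png")
X=xyz(i,d)
for k,box,z0,z1 in [("disc",(180,232,228,280),.076,.09),("char+disc",(180,232,228,280),.061,.09),("brass+",(180,232,228,280),.034,.09),("all",(175,225,235,285),.012,.09),("pad",(268,262,320,316),.008,.025),("tt",(380,270,436,330),.034,.06),("holder",(465,225,502,278),.0035,.03),("stand",(312,170,376,246),.007,.03),("jar",(262,170,292,202),.045,.07),("cone",(340,245,368,280),.003,.09)]:
    m=band(X,box,z0,z1); print(k,m.sum(),rect(X[m]),"med",np.round(np.median(X[m],0)*1000,1))
E
```

```text
disc 410 (array([518.4, 363.9]), array([52.5, 51.8]), 26.0) med [519.  363.4  83.9]
char+disc 629 (array([518.5, 362.8]), array([76.1, 52.8]), 64.0) med [518.9 358.7  82.5]
brass+ 917 (array([520.5, 360.6]), array([83.9, 78.7]), -20.1) med [521.3 357.4  71.6]
all 1015 (array([520.6, 360.6]), array([84. , 78.8]), -20.0) med [522.1 355.   70.3]
pad 1132 (array([439.8, 146.4]), array([85.9, 85.6]), -11.2) med [439.8 145.7  13.4]
tt 1324 (array([ 426.4, -133.5]), array([98.5, 97.6]), -89.9) med [ 425.8 -132.8   43.9]
holder 138 (array([ 549.1, -316.3]), array([52.4, 34.7]), 11.9) med [ 548.  -320.5    6.2]
stand 1835 (array([647.4,  16.2]), array([146.7,  84. ]), 20.8) med [643.9  15.2  13.9]
jar 177 (array([698.4, 192.7]), array([35.3, 34.9]), 89.6) med [698.5 193.   52.9]
cone 254 (array([509.6,  -7.3]), array([45.6, 40.6]), 0.0) med [509.8  -7.    9.6]
```

```bash
python3 - <<'E'
from h import *
goal((.519,.364),.25,-20)
i=optics.camera_info("wrist"); c=-i["R"].T@i["t"]; p,R,o=tool(); print("cam in tool mm",R.T@(c-p)*1000, "axis in tool",R.T@i["R"][2])
E
```

```text
shift cm [-70.97 -59.81  -0.42] roll deg about tool z -54.3 or 125.7 | tcp [ 0.1351 -0.4809  0.2446] yaw -74.3 tilt [-0.     0.002 -1.   ] q6 1.57 F [0.5 0.7 0.4] w 0.085 t 0.15
cam in tool mm [   0.35184647  -81.18848028 -127.49193042] axis in tool [-6.56906685e-04  3.17643445e-01  9.48210003e-01]
```

```bash
python3 -m inch '[[[8.5,-4.6,-3.9,0,-4],[8.5,-9.2,-7.8,0,-8],[8.5,-13.8,-11.7,0,-12],[8.5,-18.4,-15.6,0,-16],[8.5,-23,-19.5,0,-20]]]'; python3 -c "
from h import *
goal((.519,.364),.25,-20)"
```

```text
clock: 0.78
eef_pos: [0.2609, -0.205, 0.245]
tool_rot: [0.89, -0.456, -0.0, -0.001]
ft_force: [1.4, -0.9, -0.3]
grip_width: 0.0848
shift cm [-31.09 -54.2   -0.42] roll deg about tool z -34.2 or 145.8 | tcp [ 0.2609 -0.205   0.245 ] yaw -54.2 tilt [ 0.     0.001 -1.   ] q6 1.85 F [ 1.4 -0.9 -0.3] w 0.0848 t 0.78
```

```bash
python3 -m inch '[[[8.5,-3,-5.3,0,-3],[8.5,-6,-10.6,0,-7],[8.5,-9,-15.9,0,-10],[8.5,-12,-21.2,0,-14],[8.5,-15,-26.5,0,-17]]]'; python3 -c "
from h import *
goal((.519,.364),.25,-20)"
```

```text
clock: 1.4
eef_pos: [0.3887, 0.0736, 0.2454]
tool_rot: [0.948, -0.318, 0.0, -0.001]
ft_force: [1.6, -0.4, 0.7]
grip_width: 0.0852
shift cm [ -7.12 -31.02  -0.41] roll deg about tool z -17.1 or 162.9 | tcp [0.3887 0.0736 0.2454] yaw -37.1 tilt [ 0.001  0.001 -1.   ] q6 2.4 F [ 1.6 -0.4  0.7] w 0.0852 t 1.4
```

```bash
python3 -m inch '[[[8.5,-1.5,-6,0,-4],[8.5,-3,-12,0,-8],[8.5,-4.5,-18,0,-11],[8.5,-6,-24,0,-14],[8.5,-7.1,-30,0,-17]]]'; cat > w.py <<'E'
from h import *
import sys
i,p,d=grab("wrist"); n=sys.argv[1]
cv2.imwrite(f"pics/{n}.png",p[:,:,::-1]); np.save(f"pics/{n}.npy",xyz(i,d,True))
print(np.round(tool()[0],4))
E
python3 w.py w1
```

```text
clock: 2.02
eef_pos: [0.5133, 0.3578, 0.2454]
tool_rot: [0.985, -0.173, 0.0, -0.0]
ft_force: [1.0, 0.1, 0.7]
grip_width: 0.085
[0.5159 0.3646 0.2415]
```

View pics/w1.png

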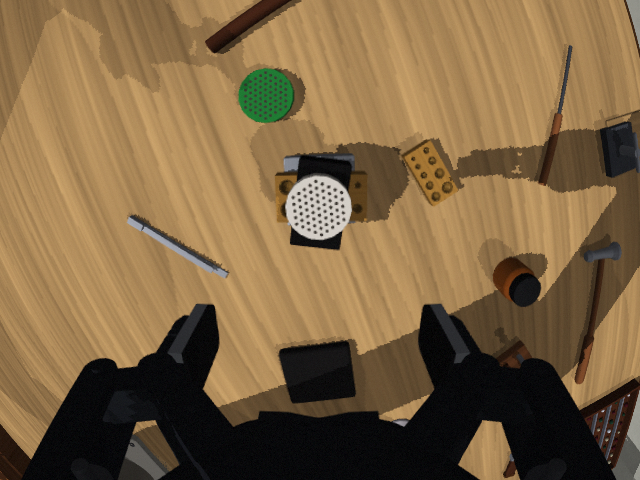

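The pile shows clearly: disc centred near (319,207), charcoal ends at (320,165) and (316,243), brass ends at (285,198) and (360,197).

```bash
cat > pm.py <<'E'
from m import *
import sys
n=sys.argv[1]; X=np.load(f"pics/{n}.npy")
box=tuple(map(int,sys.argv[2].split(",")))
for b in sys.argv[3:]:
    z0,z1=map(float,b.split(",")); m=band(X,box,z0,z1)
    if m is None: print(b,None); continue
    print(b,m.sum(),rect(X[m]),"med",np.round(np.median(X[m],0)*1000,1))
E
python3 w.py w2; python3 pm.py w2 260,130,390,270 .077,.095 .062,.077 .062,.095 .034,.05 .034,.095 .01,.03 .01,.095
python3 -c "
from h import *
goal((.519,.364),.12,-20)"
```

```text
[0.5141 0.3608 0.2412]
.077,.095 3366 (array([515.8, 365.4]), array([53.3, 53. ]), 0.3) med [516.1 366.2  82.9]
.062,.077 1004 (array([528.9, 387.9]), array([44.2, 21.8]), -27.3) med [532.2 391.7  68.8]
.062,.095 4958 (array([515.3, 364.4]), array([76.6, 52.9]), 61.9) med [517.5 369.1  82.4]
.034,.05 791 (array([549.2, 352.5]), array([44.7, 16.5]), 70.4) med [550.2 354.2  40.6]
.034,.095 6582 (array([517.4, 362.8]), array([87.8, 76.7]), -26.6) med [518.5 368.7  81.3]
.01,.03 242 (array([500.7, 399.4]), array([14.8, 14.1]), -18.8) med [500.4 399.9  18.8]
.01,.095 7132 (array([517.3, 363.1]), array([83.7, 80.7]), -19.6) med [518.4 370.9  69.8]
shift cm [ 0.38 -0.48 12.11] roll deg about tool z 0.2 or -179.8 | tcp [0.5141 0.3608 0.2412] yaw -19.8 tilt [-0.002  0.    -1.   ] q6 2.53 F [-0.3  0.1 -0.5] w 0.085 t 2.12
```

```bash
python3 -c "
from h import *
goal((.517,.3647),.085,-20)"; python3 -c "
print()"; 
```

```text
shift cm [ 0.18 -0.48 15.61] roll deg about tool z 0.2 or -179.8 | tcp [0.5141 0.3608 0.2412] yaw -19.8 tilt [-0.002  0.    -1.   ] q6 2.53 F [-0.3  0.1 -0.5] w 0.085 t 2.12
```

```bash
python3 -m inch '[[[8.5,0.2,-0.5,4,0],[8.5,0.2,-0.5,8,0],[8.5,0.2,-0.5,11,0],[8.5,0.2,-0.5,12.5,0],[8.5,0.2,-0.5,12.5,0]]]'; python3 w.py w3; python3 -c "
from h import *
goal((.517,.3647),.085,-20)"; python3 pm.py w3 200,200,440,480 .077,.095
```

```text
clock: 2.75
eef_pos: [0.5167, 0.3641, 0.1153]
tool_rot: [0.985, -0.172, -0.002, 0.001]
ft_force: [0.1, 0.6, 0.6]
grip_width: 0.085
[0.5175 0.3647 0.1167]
shift cm [-0.04  0.02  3.17] roll deg about tool z 0.2 or -179.8 | tcp [0.5175 0.3647 0.1167] yaw -19.8 tilt [-0.002  0.    -1.   ] q6 2.53 F [-0.3  0.1  0.1] w 0.0849 t 2.8
.077,.095 8837 (array([515.7, 365.3]), array([53.8, 53. ]), 73.0) med [516.6 367.6  82.9]
```

View pics/w3.png

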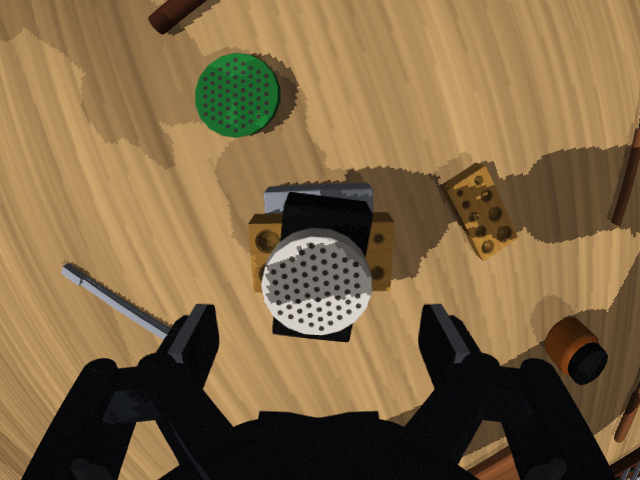

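Disc centred near (317,285) between the open fingers. I descend and close on it.

```bash
python3 -m inch '[[[8.5,-0.1,-0.1,1.6,0],[8.5,-0.1,-0.1,3.1,0],[8.5,-0.1,-0.1,3.1,0],[8.5,-0.1,-0.1,3.1,0],[4.5,-0.1,-0.1,3.1,0]]]'; python3 -m inch '[[[4.5,0,0,0,0],[4.5,0,0,0,0],[4.5,0,0,0,0],[4.5,0,0,0,0],[4.5,0,0,0,0]]]'; python3 w.py w4; python3 -c "
from h import *
goal((.517,.3647),.15,-20)"
```

```text
clock: 3.42
eef_pos: [0.5172, 0.3663, 0.0863]
tool_rot: [0.985, -0.172, -0.001, -0.0]
ft_force: [0.4, -0.6, -0.1]
grip_width: 0.0693
clock: 4.05
eef_pos: [0.5179, 0.3668, 0.0874]
tool_rot: [0.985, -0.172, 0.0, -0.001]
ft_force: [0.7, 0.1, 5.9]
grip_width: 0.0507
[0.5179 0.3667 0.0874]
shift cm [-0.02  0.21 -6.27] roll deg about tool z 0.2 or -179.8 | tcp [0.5179 0.3667 0.0874] yaw -19.8 tilt [ 0.001  0.002 -1.   ] q6 2.53 F [-0.3 -0.3  6. ] w 0.051 t 4.1
```

View pics/w4.png

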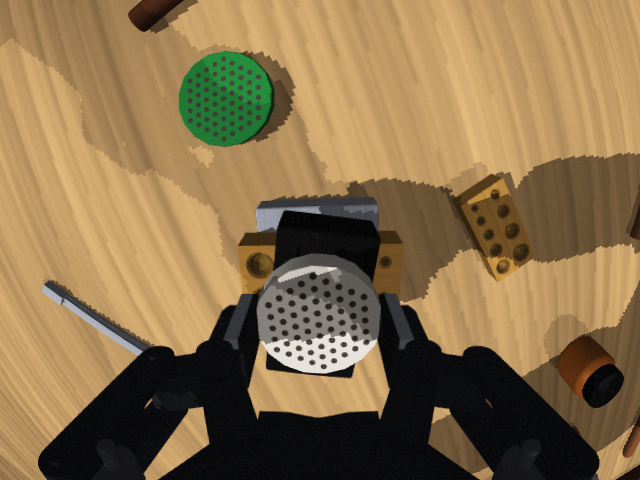

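```bash
cat > pl.py <<'E'
from m import *
import sys
# plane fit of region by color: white; args name u0,v0,u1,v1 z0 z1
n=sys.argv[1]; X=np.load(f"pics/{n}.npy"); a,b,c,e=map(int,sys.argv[2].split(",")); z0,z1=map(float,sys.argv[3].split(","))
m=band(X,(a,b,c,e),z0,z1); Q=X[m]
A=np.c_[Q[:,:2]-Q[:,:2].mean(0),np.ones(len(Q))]; s=np.linalg.lstsq(A,Q[:,2],rcond=None)[0]
print(len(Q),"slope",np.round(s[:2],4),"z",round(s[2]*1000,1),rect(Q))
E
python3 pl.py w4 262,260,376,370 .077,.1;python3 pl.py w3 262,230,376,340 .077,.1; cd pics; python3 -c "
import cv2
p=cv2.imread('w4.png');cv2.imwrite('w4c.png',cv2.resize(p[190:400,210:430],None,fx=3.5,fy=2.8))"
```

```text
10730 slope [-0.0049 -0.0131] z 82.8 (array([517.6, 366.1]), array([52.1, 49. ]), 69.8)
8837 slope [-0.0049 -0.0115] z 82.8 (array([515.7, 365.3]), array([53.8, 53. ]), 73.0)
```

View pics/w4c.png

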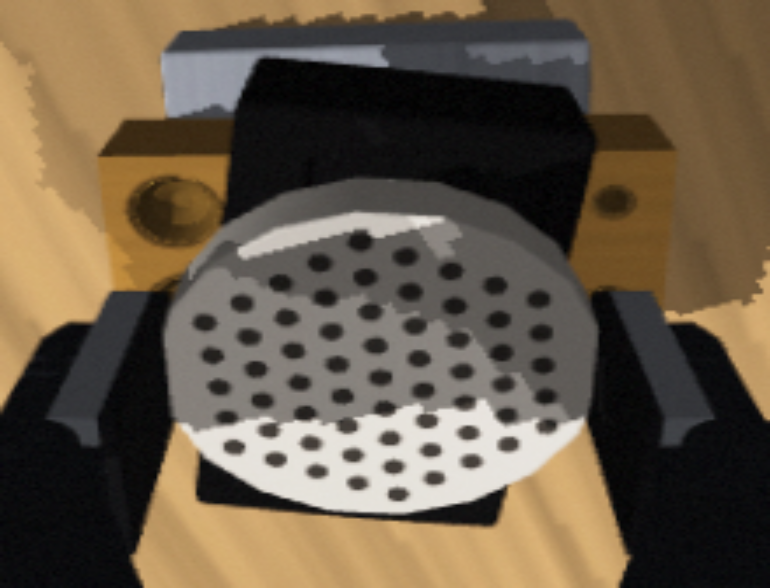

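Disc is gripped flat (plane slope about 0.01, same as before the grasp). Lifting.

```bash
python3 -m inch '[[[4.5,0,0,-1,0],[4.5,0,0,-3,0],[4.5,0,0,-6,0],[4.5,0,0,-9,0],[4.5,0,0,-11,0]]]'; python3 w.py w5;  python3 -c "
from h import *
goal((.4264,-.1335),.19,-20)"; python3 pm.py w5 230,130,430,300 .062,.1 .034,.1 .01,.1
```

```text
clock: 4.72
eef_pos: [0.518, 0.3666, 0.1991]
tool_rot: [0.985, -0.172, 0.001, -0.002]
ft_force: [0.6, -0.2, -1.2]
grip_width: 0.0511
[0.5189 0.3672 0.2019]
shift cm [ 8.27 50.25  0.87] roll deg about tool z 0.2 or -179.8 | tcp [0.5189 0.3672 0.2019] yaw -19.8 tilt [ 0.005  0.005 -1.   ] q6 2.53 F [0.4 0.  2.1] w 0.0512 t 4.78
.062,.1 4462 (array([519.8, 370.2]), array([61.4, 44.2]), 63.5) med [521.3 374.4  68.8]
.034,.1 6985 (array([520.4, 371.6]), array([84.3, 62.9]), -19.0) med [522.3 371.5  68.3]
.01,.1 7868 (array([518.9, 367.1]), array([84.3, 72.5]), -19.0) med [522.  374.1  68. ]
```

View pics/w5.png

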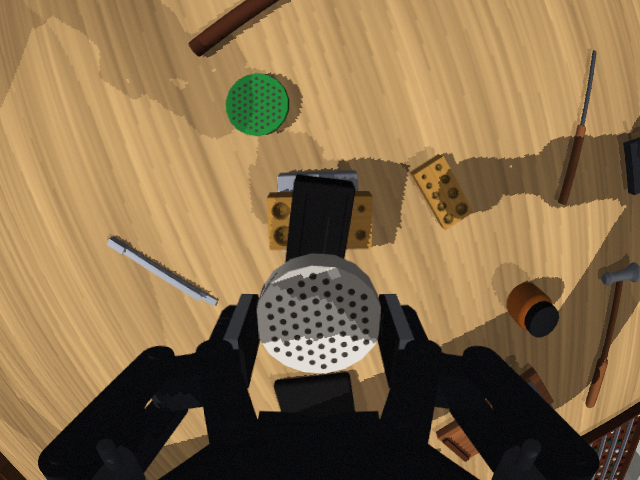

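Disc held at (319,313), pile undisturbed. Travelling to the turntable.

```bash
python3 -m inch '[[[4.5,0.9,5.5,0,0],[4.5,1.8,11,0,0],[4.5,2.7,16.5,0,0],[4.5,3.6,22,0,0],[4.5,4.4,27,0,0]]]'; python3 w.py w6;  python3 -c "
from h import *
goal((.4264,-.1335),.19,-20)"
```

```text
clock: 5.4
eef_pos: [0.4677, 0.0964, 0.1997]
tool_rot: [0.985, -0.172, 0.002, -0.003]
ft_force: [0.6, -0.9, -0.4]
grip_width: 0.0508
[0.4659 0.0914 0.1995]
shift cm [ 4.03 22.48  0.94] roll deg about tool z -0.1 or 179.9 | tcp [0.4659 0.0914 0.1995] yaw -20.1 tilt [ 0.002  0.    -1.   ] q6 2.12 F [-3.9 -4.  -1.2] w 0.0509 t 5.45
```

View pics/w6.png

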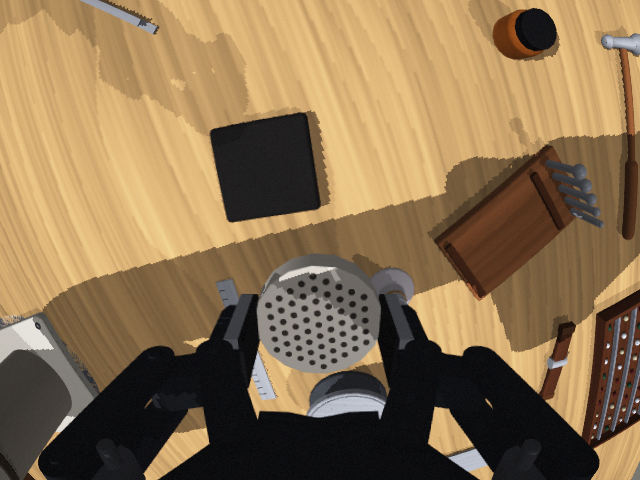

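```bash
python3 pm.py w6 195,100,345,235 .008,.025;python3 pm.py w6 420,130,580,310 .009,.035; python3 -m inch '[[[4.5,0.8,4.5,0,0],[4.5,1.6,9,0,0],[4.5,2.4,13.5,0,0],[4.5,3.2,18,0,0],[4.5,4,22.5,0,0]]]'; python3 -c "
from h import *
i,p,d=grab('top'); np.save('pics/top1.npy',d); cv2.imwrite('pics/top1.png',p[:,:,::-1])
goal((.4264,-.1335),.0625,-20)"
```

```text
.008,.025 9385 (array([436.7, 147.3]), array([86.7, 86.6]), 78.4) med [438.5 148.3  12.8]
.009,.035 10294 (array([647.2,  18.2]), array([154. ,  85.4]), 20.7) med [641.   21.2  12.9]
clock: 6.08
eef_pos: [0.4254, -0.1348, 0.1991]
tool_rot: [0.985, -0.175, 0.001, -0.0]
ft_force: [0.0, 0.0, -0.5]
grip_width: 0.0512
shift cm [-0.05 -0.66 13.66] roll deg about tool z -0.4 or 179.6 | tcp [ 0.4245 -0.1393  0.1991] yaw -20.4 tilt [ 0.    -0.004 -1.   ] q6 1.61 F [-0.4 -3.6 -0.1] w 0.0511 t 6.12
```

View pics/top1.png

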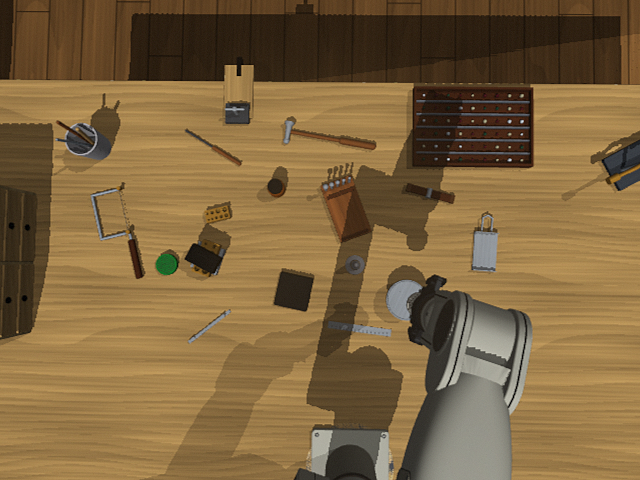

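```bash
python3 -m inch '[[[4.5,0,-0.6,4,0],[4.5,0,-0.6,8,0],[4.5,0,-0.6,11,0],[4.5,0,-0.6,12.4,0],[4.5,0,-0.6,12.4,0]]]'; python3 w.py w7; python3 -c "
from h import *
goal((.426,-.1333),.0615,-20)"
```

```text
clock: 6.75
eef_pos: [0.426, -0.1338, 0.0744]
tool_rot: [0.984, -0.177, -0.001, 0.002]
ft_force: [-0.5, 0.2, 0.3]
grip_width: 0.051
[ 0.427  -0.1341  0.0754]
shift cm [-0.12 -0.05  1.39] roll deg about tool z -0.4 or 179.6 | tcp [ 0.427  -0.1341  0.0754] yaw -20.4 tilt [ 0.    -0.004 -1.   ] q6 1.62 F [ 0. -0. -0.] w 0.0512 t 6.8
```

View pics/w7.png

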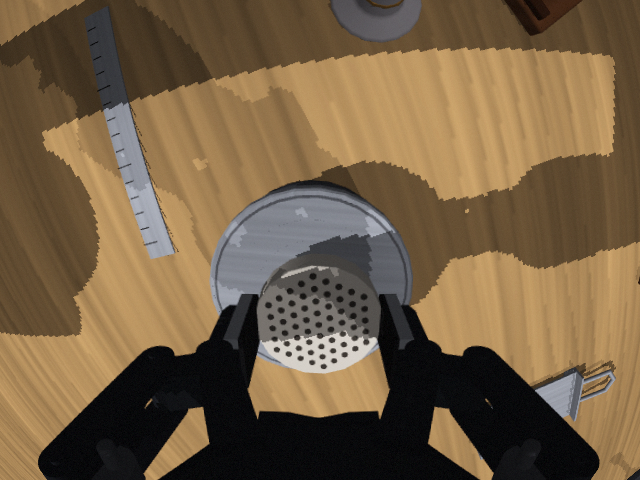

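```bash
cat > circ.py <<'E'
from m import *
from scipy.optimize import least_squares
import sys
n=sys.argv[1]; X=np.load(f"pics/{n}.npy"); a,b,c,e=map(int,sys.argv[2].split(",")); z0,z1=map(float,sys.argv[3].split(",")); r=float(sys.argv[4])
m=band(X,(a,b,c,e),z0,z1); Q=X[m][:,:2]
h=cv2.convexHull((Q*1000).astype(np.float32))[:,0]
vmax=float(sys.argv[5]) if len(sys.argv)>5 else -1e9
h=h[h[:,1]>vmax]
s=least_squares(lambda c:np.hypot(*(h-c[:2]).T)-r,h.mean(0),loss="soft_l1"); print(len(h),s.x,"rms",np.sqrt(np.mean(s.fun**2)))
E
python3 circ.py w7 200,170,425,290 .035,.05 50 -130;  python3 circ.py w7 250,250,390,375 .07,.08 27;  python3 -c "
import numpy as np;X=np.load('pics/w7.npy');print(np.median(X[330:360,300:330],(0,1)), np.median(X[220:250,240:280],(0,1)))"
```

```text
41 [ 422.39386134 -132.4621213 ] rms 0.9118795162642647
12 [ 473.19996737 -151.89052265] rms 0.8608478389966543
[ 0.41992559 -0.14454697  0.07003344] [ 0.41076569 -0.0976007   0.04336087]
```

```bash
python3 circ.py w7 250,250,390,375 .06,.08 27;python3 pm.py w7 250,250,390,375 .06,.08
```

```text
31 [ 425.34223714 -135.06861858] rms 1.613535182241775
.06,.08 12162 (array([ 424.5, -133.9]), array([56.8, 54. ]), -56.5) med [ 426.8 -131.5   70. ]
```

```bash
python3 -m inch '[[[4.5,-0.2,-0.1,0.6,0],[4.5,-0.2,-0.1,1.0,0],[4.5,-0.2,-0.1,1.2,0],[4.5,-0.2,-0.1,1.2,0],[4.5,-0.2,-0.1,1.2,0]]]'
```

```text
clock: 7.42
eef_pos: [0.4255, -0.1326, 0.0635]
tool_rot: [0.984, -0.177, 0.001, 0.002]
ft_force: [-0.1, 0.4, 0.3]
grip_width: 0.0513
```

```bash
python3 -m inch '[[[4.5,0,0,0.1,0],[4.5,0,0,0.1,0],[4.5,0,0,0.2,0],[4.5,0,0,0.2,0],[4.5,0,0,0.2,0]]]'
```

```text
clock: 8.05
eef_pos: [0.4255, -0.1326, 0.0615]
tool_rot: [0.984, -0.177, 0.001, 0.002]
ft_force: [-0.6, -0.4, -0.0]
grip_width: 0.0507
```

```bash
python3 -m inch '[[[4.5,0,0,0.1,0],[4.5,0,0,0.1,0],[4.5,0,0,0.2,0],[4.5,0,0,0.2,0],[4.5,0,0,0.2,0]]]'
```

```text
clock: 8.68
eef_pos: [0.4255, -0.1326, 0.0612]
tool_rot: [0.984, -0.177, 0.001, 0.002]
ft_force: [-4.2, 1.5, 16.5]
grip_width: 0.0512
```

Contact (16 N). Releasing and lifting off.

```bash
python3 -m inch '[[[4.5,0,0,-0.2,0],[8.5,0,0,-0.2,0],[8.5,0,0,-0.2,0],[8.5,0,0,-0.2,0],[8.5,0,0,-0.2,0]]]'; python3 -m inch '[[[8.5,0,0,-1,0],[8.5,0,0,-4,0],[8.5,0,0,-8,0],[8.5,0,0,-12,0],[8.5,0,0,-13.5,0]]]'; python3 w.py w8; python3 circ.py w8 200,150,420,330 .05,.065 27;python3 circ.py w8 180,130,430,360 .035,.065 50; python3 -c "
from h import *
goal((.519,.364),.2,-27)"
```

```text
clock: 9.3
eef_pos: [0.4255, -0.1326, 0.063]
tool_rot: [0.984, -0.177, 0.001, 0.002]
ft_force: [-0.6, -0.6, -0.8]
grip_width: 0.085
clock: 9.93
eef_pos: [0.4267, -0.1324, 0.2014]
tool_rot: [0.984, -0.177, 0.003, 0.002]
ft_force: [-0.1, 0.4, -0.9]
grip_width: 0.0848
[ 0.4273 -0.1326  0.2024]
43 [ 424.99902848 -134.15327881] rms 0.35311495411807603
54 [ 422.10956341 -132.3756616 ] rms 0.23150117205069454
shift cm [-8.700e+00 -4.974e+01 -1.000e-02] roll deg about tool z 6.6 or -173.4 | tcp [ 0.4273 -0.1326  0.2024] yaw -20.4 tilt [ 0.008 -0.006 -1.   ] q6 1.63 F [ 0.5 -0.   1.5] w 0.085 t 9.97
```

View pics/w8.png

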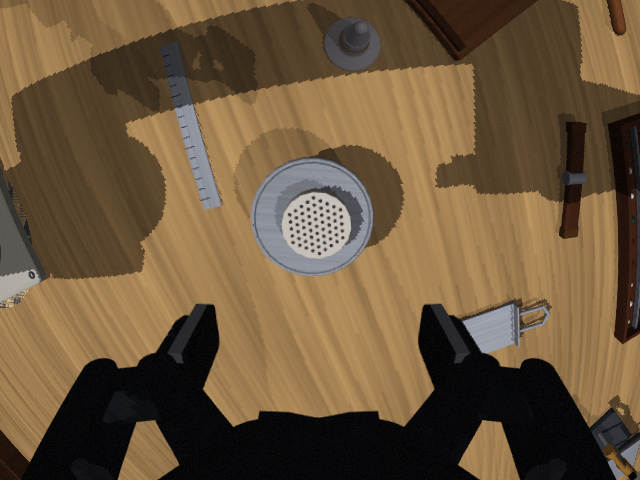

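Disc at (317,225) sits within the plate (312,217), 3.4 mm off centre, which is good enough. Now back for the charcoal.

```bash
python3 -m inch '[[[8.5,-0.9,-5.5,0,1],[8.5,-1.9,-11,0,2],[8.5,-2.8,-16.5,0,3],[8.5,-3.8,-22,0,4],[8.5,-4.7,-27,0,5]]]';  python3 -c "
from h import *
goal((.515,.364),.2,-28)"
```

```text
clock: 10.6
eef_pos: [0.4772, 0.1388, 0.2009]
tool_rot: [0.976, -0.22, 0.004, 0.002]
ft_force: [0.3, 0.7, 0.7]
grip_width: 0.0851
shift cm [-6.240e+00 -2.197e+01 -2.000e-02] roll deg about tool z 2.6 or -177.4 | tcp [0.4772 0.1388 0.2009] yaw -25.4 tilt [ 0.008 -0.006 -1.   ] q6 2.3 F [0.3 0.7 0.7] w 0.0851 t 10.6
```

```bash
python3 -m inch '[[[8.5,-1.5,-5.5,0,1],[8.5,-3,-11,0,2],[8.5,-4.6,-16.5,0,2.6],[8.5,-6.2,-22,0,2.6],[8.5,-6.2,-22,0,2.6]]]'; python3 w.py w9; python3 pm.py w9 230,130,430,300 .062,.1 .034,.1 .034,.055 .01,.1;  python3 -c "
from h import *
goal((.515,.364),.1,-28)"
```

```text
clock: 11.22
eef_pos: [0.5149, 0.3679, 0.1978]
tool_rot: [0.971, -0.239, 0.004, 0.002]
ft_force: [-0.7, -0.3, 0.6]
grip_width: 0.0851
[0.5147 0.3657 0.1982]
.062,.1 5983 (array([516.3, 363.8]), array([76. , 44.2]), 62.9) med [517.3 366.5  68.9]
.034,.1 8523 (array([517.1, 363.3]), array([88., 76.]), -27.0) med [518.5 366.2  68.5]
.034,.055 1236 (array([547.9, 352.5]), array([44.7, 20.4]), 68.5) med [548.7 351.9  40.7]
.01,.1 9389 (array([517.1, 363.4]), array([86.3, 78.4]), -23.0) med [518.7 369.1  68.3]
shift cm [0.01 0.09 9.82] roll deg about tool z 0.2 or -179.8 | tcp [0.5147 0.3657 0.1982] yaw -27.8 tilt [ 0.006 -0.008 -1.   ] q6 2.68 F [-0.1 -0.1 -0.6] w 0.0849 t 11.28
```

View pics/w9.png

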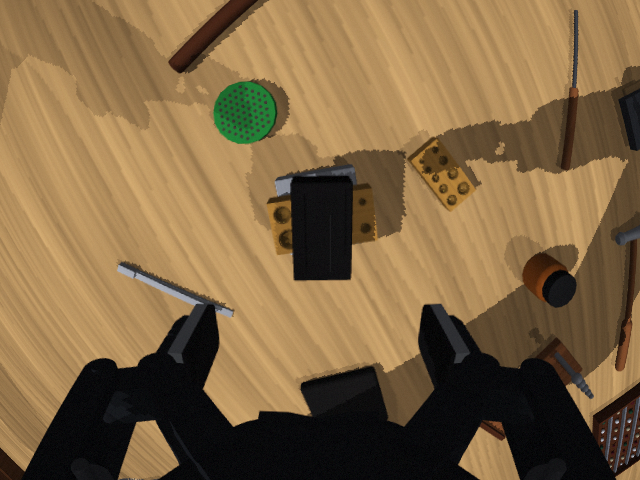

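Charcoal block at (322,228), bare and square in the jaws' frame. Descending onto it.

```bash
python3 -m inch '[[[8.5,0.2,0.1,5,-0.8],[8.5,0.2,0.1,9,-0.8],[8.5,0.2,0.1,11.5,-0.8],[8.5,0.2,0.1,12.5,-0.8],[8.5,0.2,0.1,12.5,-0.8]]]'; python3 -c "
from h import *
goal((.5163,.3638),.0625,-27)"
```

```text
clock: 11.9
eef_pos: [0.5167, 0.3619, 0.0733]
tool_rot: [0.972, -0.234, 0.004, 0.004]
ft_force: [0.2, -0.7, -0.1]
grip_width: 0.0851
shift cm [-0.14 -0.16  1.08] roll deg about tool z -0.1 or 179.9 | tcp [0.5167 0.3619 0.0733] yaw -27.1 tilt [ 0.005 -0.009 -1.   ] q6 2.66 F [ 0.2 -0.7 -0.1] w 0.0851 t 11.9
```

```bash
python3 -m inch '[[[8.5,-0.1,-0.1,0.6,0],[8.5,-0.1,-0.1,1,0],[8.5,-0.1,-0.1,1,0],[8.5,-0.1,-0.1,1,0],[6,-0.1,-0.1,1,0]]]'; python3 -m inch '[[[3.6,0,0,0,0],[3.6,0,0,0,0],[3.6,0,0,0,0],[3.6,0,0,0,0],[3.6,0,0,0,0]]]'; python3 -c "
from h import *
goal((.5163,.3638),.0625,-27)"
```

```text
clock: 12.52
eef_pos: [0.5165, 0.3633, 0.0635]
tool_rot: [0.972, -0.234, 0.004, 0.003]
ft_force: [-0.2, -0.1, 0.4]
grip_width: 0.0696
clock: 13.15
eef_pos: [0.5168, 0.3636, 0.064]
tool_rot: [0.972, -0.234, 0.004, 0.003]
ft_force: [0.2, 0.3, 3.5]
grip_width: 0.043
shift cm [-0.06  0.    0.15] roll deg about tool z -0.1 or 179.9 | tcp [0.5168 0.3636 0.064 ] yaw -27.1 tilt [ 0.006 -0.008 -1.   ] q6 2.66 F [0.2 0.3 3.5] w 0.043 t 13.15
```

```bash
python3 -m inch '[[[3.6,0,0,-1,0],[3.6,0,0,-3,0],[3.6,0,0,-7,0],[3.6,0,0,-11,0],[3.6,0,0,-13,0]]]'; python3 w.py w10; python3 -c "
from h import *
goal((.55,-.3),.2,-20)"
```

```text
clock: 13.78
eef_pos: [0.5165, 0.365, 0.1969]
tool_rot: [0.972, -0.234, 0.005, 0.002]
ft_force: [0.6, 1.3, 0.2]
grip_width: 0.0424
[0.5173 0.3655 0.1991]
shift cm [33.2  57.77  0.21] roll deg about tool z -7.1 or 172.9 | tcp [0.5173 0.3655 0.1991] yaw -27.1 tilt [ 0.012 -0.004 -1.   ] q6 2.66 F [ 0.8 -0.2  1.7] w 0.0425 t 13.82
```

View pics/w10.png

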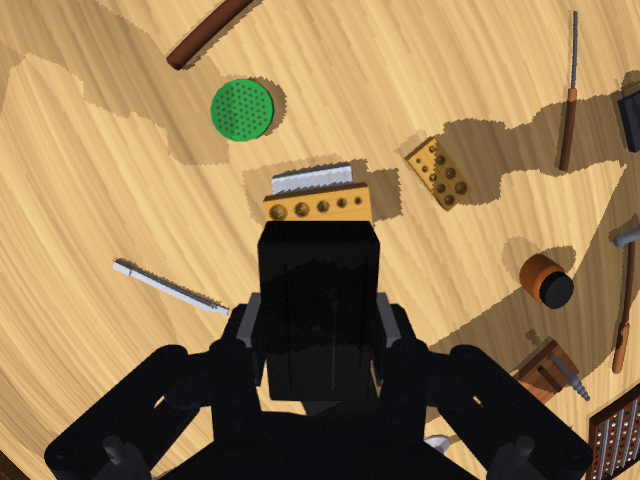

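Charcoal held (320,310). Measuring the holder from the top picture.

```bash
python3 - <<'E'
from m import *
i=optics.camera_info("top"); p=cv2.imread("pics/top1.png")
cr=p[205:280,460:510]; cv2.imwrite("pics/hc.png",cv2.resize(cr,None,fx=8,fy=8,interpolation=cv2.INTER_CUBIC))
hsv=cv2.cvtColor(p,cv2.COLOR_BGR2HSV); m=((hsv[...,1]<60)).astype(np.uint8); k=np.zeros_like(m); k[205:280,460:510]=1; m*=k
m=cv2.morphologyEx(m,cv2.MORPH_OPEN,np.ones((5,5)))
v,u=np.nonzero(m); r=rays(i,u.astype(float),v.astype(float))@i["R"]; c=-i["R"].T@i["t"]
P=c+r*((0.008-c[2])/r[:,2])[:,None]; print(m.sum(),rect(P))
E
```

```text
919 (array([ 547.2, -332.8]), array([99.1, 58.7]), -3.5)
```

View pics/hc.png

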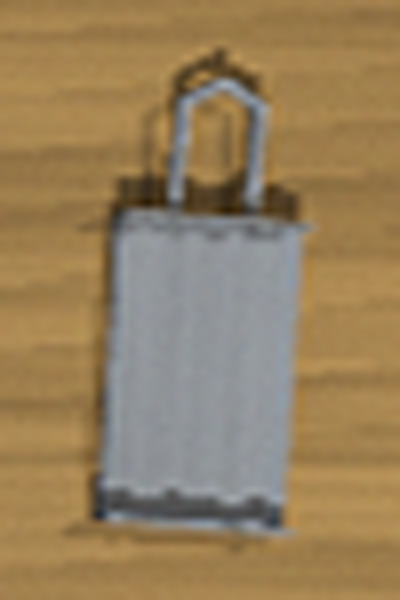

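```bash
python3 -m inch '[[[3.6,1.8,4.8,0,4],[3.6,3.9,10.3,0,8],[3.6,6,15.8,0,13],[3.6,8.1,21.3,0,18],[3.6,10,26.5,0,23]]]';  python3 -c "
from h import *
goal((.44,-.33),.2,-93.5)"
```

```text
clock: 14.45
eef_pos: [0.4847, 0.082, 0.1993]
tool_rot: [0.905, -0.425, 0.006, -0.0]
ft_force: [0.8, 0.2, -0.7]
grip_width: 0.0431
shift cm [28.82 29.78  0.06] roll deg about tool z 43.3 or -136.7 | tcp [0.4847 0.082  0.1993] yaw -50.2 tilt [ 0.011 -0.004 -1.   ] q6 2.62 F [ 0.8  0.2 -0.7] w 0.0431 t 14.45
```

```bash
python3 -m inch '[[[3.6,4,4.2,0,6],[3.6,8,8.4,0,12],[3.6,12,12.6,0,18],[3.6,16,16.8,0,24],[3.6,20,21,0,30]]]';  python3 -c "
from h import *
goal((.44,-.33),.2,-93.5)"
```

```text
clock: 15.08
eef_pos: [0.4501, -0.2076, 0.1996]
tool_rot: [0.764, -0.646, 0.005, -0.002]
ft_force: [1.5, -0.9, -1.9]
grip_width: 0.0426
shift cm [11.9   3.03  0.  ] roll deg about tool z 13.1 or -166.9 | tcp [ 0.4501 -0.2076  0.1996] yaw -80.4 tilt [ 0.01  -0.004 -1.   ] q6 2.54 F [ 1.5 -0.9 -1.9] w 0.0426 t 15.07
```

```bash
python3 -m inch '[[[3.6,4,1,0,5],[3.6,8,2,0,10],[3.6,11.9,3,0,13],[3.6,11.9,3,0,13],[3.6,11.9,3,0,13]]]'; python3 w.py w11;  python3 -c "
from h import *
goal((.547,-.3325),.2,-93.5)"
```

```text
clock: 15.7
eef_pos: [0.4397, -0.3294, 0.1992]
tool_rot: [-0.686, 0.728, -0.004, 0.002]
ft_force: [0.0, 0.5, 0.8]
grip_width: 0.0427
[ 0.4399 -0.3289  0.1994]
shift cm [ -0.28 -10.71   0.03] roll deg about tool z 0.1 or -179.9 | tcp [ 0.4399 -0.3289  0.1994] yaw -93.4 tilt [ 0.008 -0.003 -1.   ] q6 2.56 F [-0.8 -0.5 -0.3] w 0.0427 t 15.75
```

View pics/w11.png

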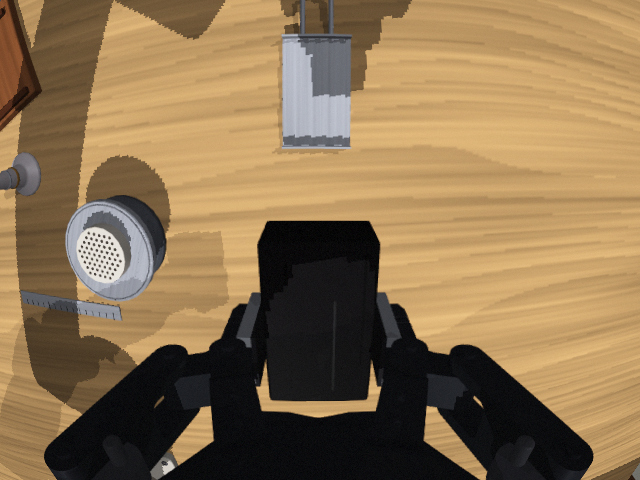

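```bash
python3 pm.py w11 270,28,365,160 .003,.025; python3 - <<'E'
from m import *
p=cv2.imread("pics/w11.png"); X=np.load("pics/w11.npy")
hsv=cv2.cvtColor(p,cv2.COLOR_BGR2HSV); m=(hsv[...,1]<60).astype(np.uint8); k=np.zeros_like(m); k[30:160,270:365]=1; m=cv2.morphologyEx(m*k,cv2.MORPH_OPEN,np.ones((5,5)))>0
print(m.sum(),rect(X[m]))
# lips: z>11
l=k.astype(bool)&(X[...,2]>.0105)
Q=X[l]; print(len(Q), "near lip",np.median(Q[Q[:,0]<.53],0),"far",np.median(Q[Q[:,0]>.56],0))
E
```

```text
.003,.025 7799 (array([ 547.3, -334.8]), array([104.7,  58.4]), -3.8) med [ 544.5 -334.4    5. ]
7921 (array([ 547.1, -334.5]), array([104.4,  59.3]), -3.3)
497 near lip [ 0.4963946  -0.33439105  0.0149775 ] far [ 0.59137232 -0.33657427  0.01454599]
```

```bash
python3 pm.py w11 240,200,400,420 .16,.24; python3 pl.py w11 265,250,375,395 .19,.22; python3 -c "
from h import *
goal((.5438,-.334),.11,-93.5)"
```

```text
.16,.24 23656 (array([ 440.2, -330. ]), array([76.9, 66. ]), -3.9) med [ 449.4 -330.4  204.2]
15595 slope [0.0127 0.0013] z 204.3 (array([ 439.9, -329.5]), array([70.5, 44.3]), -3.1)
shift cm [ -0.13 -10.32   9.03] roll deg about tool z 0.1 or -179.9 | tcp [ 0.4399 -0.3289  0.1994] yaw -93.4 tilt [ 0.008 -0.003 -1.   ] q6 2.56 F [-0.8 -0.5 -0.3] w 0.0427 t 15.75
```

Charcoal is aligned with the TCP, and the holder's floor is free at (316,90). Moving above it.

```bash
python3 -m inch '[[[3.6,0,-3,0,0],[3.6,0,-6.5,2,0],[3.6,0,-10.3,6,0],[3.6,0,-10.3,9,0],[3.6,0,-10.3,11,0]]]'; python3 -m inch '[[[3.6,0,0,0.5,0],[3.6,0,0,1,0],[3.6,0,0,1,0],[3.6,0,0,1,0],[3.6,0,0,1,0]]]';  python3 w.py w12; python3 -c "
from h import *
goal((.5438,-.334),.028,-93.5)"
```

```text
clock: 16.38
eef_pos: [0.5435, -0.3327, 0.0879]
tool_rot: [-0.687, 0.727, -0.002, 0.002]
ft_force: [0.3, 0.1, -0.3]
grip_width: 0.0427
clock: 17.0
eef_pos: [0.5439, -0.3331, 0.0788]
tool_rot: [-0.687, 0.727, -0.003, 0.002]
ft_force: [0.6, -0.7, 0.3]
grip_width: 0.0428
[ 0.5438 -0.3331  0.0786]
shift cm [0.09 0.03 5.06] roll deg about tool z 0.3 or -179.7 | tcp [ 0.5438 -0.3331  0.0786] yaw -93.2 tilt [ 0.006 -0.001 -1.   ] q6 2.65 F [-0.8  0.6 -0.7] w 0.0431 t 17.05
```

View pics/w12.png

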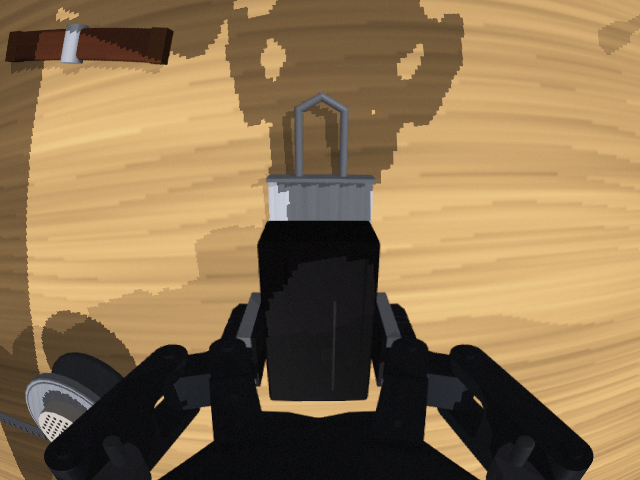

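```bash
python3 - <<'E'
import numpy as np
X=np.load("pics/w12.npy"); Q=X[170:190,268:374].reshape(-1,3); Q=Q[(Q[:,2]>.011)&(Q[:,2]<.025)]
print(len(Q),np.median(Q,0),Q.min(0),Q.max(0), np.polyfit(Q[:,1],Q[:,0],1))
E
```

```text
476 [ 0.59196215 -0.3398109   0.01473536] [ 0.58887441 -0.36535287  0.01101539] [ 0.59469114 -0.30954076  0.01669495] [0.0670446  0.61471867]
```

```bash
python3 -m inch '[[[3.6,0.1,0,1.5,0.3],[3.6,0.1,0,3,0.3],[3.6,0.1,0,4,0.3],[3.6,0.1,0,4.7,0.3],[3.6,0.1,0,4.7,0.3]]]'; python3 -m inch '[[[3.6,0,0,0.1,0],[3.6,0,0,0.2,0],[3.6,0,0,0.3,0],[3.6,0,0,0.3,0],[3.6,0,0,0.3,0]]]'
```

```text
clock: 17.68
eef_pos: [0.5436, -0.3338, 0.0306]
tool_rot: [-0.685, 0.728, -0.002, 0.002]
ft_force: [-0.8, 0.2, -0.8]
grip_width: 0.0425
clock: 18.3
eef_pos: [0.544, -0.334, 0.0283]
tool_rot: [-0.685, 0.728, -0.002, 0.002]
ft_force: [-0.3, 0.9, 4.6]
grip_width: 0.0427
```

Touchdown (4.6 N). Release.

```bash
python3 -m inch '[[[3.6,0,0,0,0],[6,0,0,0,0],[8.5,0,0,0,0],[8.5,0,0,0,0],[8.5,0,0,0,0]]]'; python3 -m inch '[[[8.5,0,0,-2,0],[8.5,0,0,-6,0],[8.5,0,0,-10,0],[8.5,0,0,-15,0],[8.5,0,0,-17,0]]]';  python3 w.py w13; python3 pm.py w13 200,130,440,330 .027,.05 .003,.02; python3 -c "
from h import *
goal((.5175,.363),.19,70)"
```

```text
clock: 18.92
eef_pos: [0.5439, -0.334, 0.0281]
tool_rot: [-0.685, 0.728, -0.002, 0.002]
ft_force: [-0.2, -0.1, 0.9]
grip_width: 0.0851
clock: 19.55
eef_pos: [0.5443, -0.3347, 0.2023]
tool_rot: [-0.685, 0.728, -0.005, 0.003]
ft_force: [-0.1, 0.6, -0.2]
grip_width: 0.0851
[ 0.5449 -0.335   0.2041]
.027,.05 4622 (array([ 545. , -334.2]), array([75.3, 44. ]), -3.6) med [ 547.2 -334.3   32.9]
.003,.02 2580 (array([ 554.8, -335. ]), array([121. ,  58.8]), -3.7) med [ 576.2 -338.2    5.5]
shift cm [-69.51   7.02   1.  ] roll deg about tool z 16.5 or -163.5 | tcp [ 0.5449 -0.335   0.2041] yaw -93.5 tilt [ 0.013 -0.005 -1.   ] q6 2.65 F [ 0.6 -0.3  1.2] w 0.0847 t 19.6
```

View pics/w13.png

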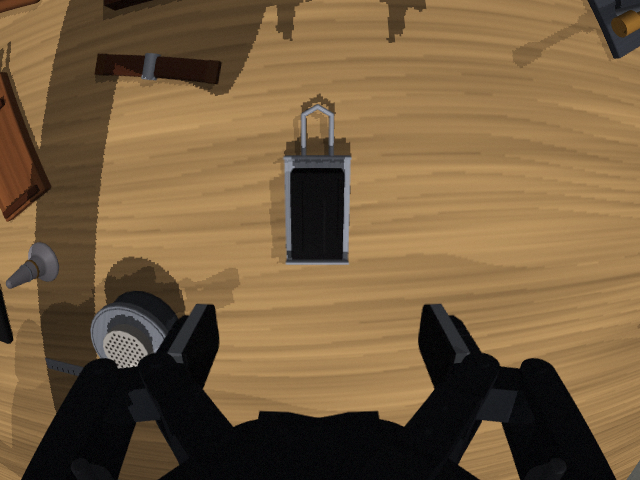

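Charcoal is in its holder at (318,215), within about 1 mm and square. Going back for the brass block, jaws turned across its width.

```bash
python3 -m inch '[[[8.5,-4,0.4,0,-9],[8.5,-9,0.9,0,-18],[8.5,-14,1.4,0,-27],[8.5,-19,1.9,0,-36],[8.5,-24,2.4,0,-45]]]';  python3 -c "
from h import *
goal((.5175,.363),.19,70)"
```

```text
clock: 20.23
eef_pos: [0.535, -0.0924, 0.2018]
tool_rot: [0.913, -0.409, 0.007, -0.0]
ft_force: [0.4, 1.1, -0.1]
grip_width: 0.0849
shift cm [-35.14 -29.03   0.93] roll deg about tool z 61.8 or -118.2 | tcp [ 0.535  -0.0924  0.2018] yaw -48.2 tilt [ 0.012 -0.005 -1.   ] q6 2.24 F [ 0.4  1.1 -0.1] w 0.0849 t 20.23
```

```bash
python3 -m inch '[[[8.5,-4,-3.3,0,-10],[8.5,-8,-6.6,0,-20],[8.5,-12,-9.9,0,-30],[8.5,-16,-13.2,0,-40],[8.5,-19,-15.7,0,-50]]]';  python3 -c "
from h import *
goal((.5175,.363),.19,70)"
```

```text
clock: 20.85
eef_pos: [0.5248, 0.1559, 0.1996]
tool_rot: [1.0, 0.019, 0.006, 0.003]
ft_force: [0.3, 0.1, 0.5]
grip_width: 0.0848
shift cm [  0.05 -20.73   0.84] roll deg about tool z -67.8 or 112.2 | tcp [0.5248 0.1559 0.1996] yaw 2.2 tilt [ 0.011 -0.005 -1.   ] q6 1.83 F [0.3 0.1 0.5] w 0.0848 t 20.85
```

```bash
python3 -m inch '[[[8.5,0,-5,0,-10],[8.5,0,-10,0,-20],[8.5,0,-15,0,-30],[8.5,0,-20.5,0,-40],[8.5,0,-20.7,0,-50]]]';  python3 -m inch '[[[8.5,0,0,0,-10],[8.5,0,0,0,-18],[8.5,0,0,0,-18],[8.5,0,0,0,-18],[8.5,0,0,0,-18]]]'; python3 w.py w14; python3 pm.py w14 200,130,440,330 .032,.05 .01,.03 .01,.05; python3 -c "
from h import *
goal((.5175,.363),.19,70)"
```

```text
clock: 21.48
eef_pos: [0.5156, 0.3666, 0.1965]
tool_rot: [0.896, 0.445, 0.003, 0.005]
ft_force: [-0.5, -1.3, 0.2]
grip_width: 0.0847
clock: 22.1
eef_pos: [0.5156, 0.3664, 0.1964]
tool_rot: [0.815, 0.579, 0.002, 0.005]
ft_force: [1.1, -0.3, -0.5]
grip_width: 0.0849
[0.5157 0.3664 0.1965]
.032,.05 5629 (array([517.7, 362.8]), array([85. , 43.8]), -19.1) med [514.7 363.5  40.5]
.01,.03 1990 (array([500.5, 462.2]), array([48.5, 36.9]), -15.7) med [498.5 464.2  12.9]
.01,.05 7625 (array([518.2, 365.4]), array([85.5, 68.4]), -17.6) med [515.  365.6  39.9]
shift cm [-0.26  0.28  0.65] roll deg about tool z 0.8 or -179.2 | tcp [0.5157 0.3664 0.1965] yaw 70.8 tilt [ 0.01  -0.005 -1.   ] q6 0.96 F [-0.4 -0.4  0.2] w 0.0851 t 22.15
```

View pics/w14.png

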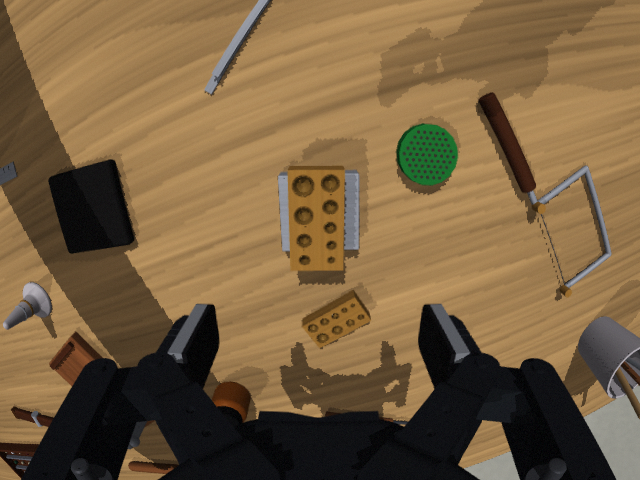

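Brass block centred at (317,217), steel block's edges either side. Descending.

```bash
python3 -m inch '[[[8.5,-0.3,0.3,5,0],[8.5,-0.3,0.3,9,0],[8.5,-0.3,0.3,12,0],[8.5,-0.3,0.3,14,0],[8.5,-0.3,0.3,14,0]]]';  python3 -c "
from h import *
goal((.5177,.3628),.039,70.9)"
```

```text
clock: 22.78
eef_pos: [0.5176, 0.3608, 0.0545]
tool_rot: [0.816, 0.579, 0.0, 0.005]
ft_force: [0.4, 0.1, 0.3]
grip_width: 0.0852
shift cm [ 0.2  -0.07  1.55] roll deg about tool z -0.2 or 179.8 | tcp [0.5176 0.3608 0.0545] yaw 70.7 tilt [ 0.006 -0.008 -1.   ] q6 0.95 F [0.4 0.1 0.3] w 0.0852 t 22.77
```

```bash
python3 -m inch '[[[8.5,0.2,-0.1,0.8,0],[8.5,0.2,-0.1,1.5,0],[8.5,0.2,-0.1,1.5,0],[8.5,0.2,-0.1,1.5,0],[6,0.2,-0.1,1.5,0]]]';python3 -m inch '[[[3.6,0,0,0,0],[3.6,0,0,0,0],[3.6,0,0,0,0],[3.6,0,0,0,0],[3.6,0,0,0,0]]]'
```

```text
clock: 23.4
eef_pos: [0.5177, 0.3631, 0.04]
tool_rot: [0.816, 0.579, 0.001, 0.005]
ft_force: [-0.7, 0.4, -0.3]
grip_width: 0.069
clock: 24.02
eef_pos: [0.5181, 0.3636, 0.0407]
tool_rot: [0.816, 0.579, 0.002, 0.005]
ft_force: [-0.3, 1.7, 5.7]
grip_width: 0.0425
```

```bash
python3 -m inch '[[[3.6,0,0,-0.5,0],[3.6,0,0,-2,0],[3.6,0,0,-5,0],[3.6,0,0,-9,0],[3.6,0,0,-13,0]]]'; python3 w.py w15; python3 pm.py w15 240,200,400,420 .12,.24; python3 pm.py w15 240,140,400,230 .01,.03; python3 -c "
from h import *
goal((.6333,.0119),.18,110.7)"
```

```text
clock: 24.65
eef_pos: [0.5163, 0.3637, 0.1713]
tool_rot: [0.816, 0.579, 0.0, 0.005]
ft_force: [0.9, 0.4, -6.2]
grip_width: 0.0425
[0.5188 0.3656 0.1784]
.12,.24 27377 (array([516.4, 363.4]), array([85.8, 65.9]), -19.2) med [505.7 366.2 171.4]
.01,.03 3152 (array([498.3, 371.3]), array([67.4, 28.1]), 72.2) med [497.4 372.2  18.8]
shift cm [-29.6   22.48   0.07] roll deg about tool z -40.0 or 140.0 | tcp [0.5188 0.3656 0.1784] yaw 70.7 tilt [ 0.015 -0.001 -1.   ] q6 0.95 F [ 1.5  1.9 -0.2] w 0.0422 t 24.7
```

View pics/w15.png

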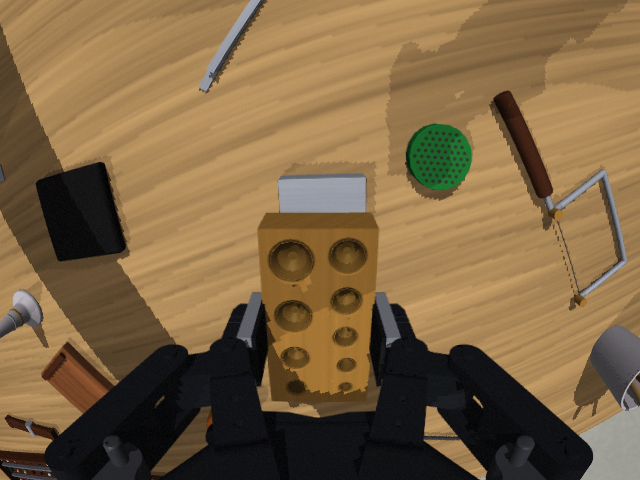

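Brass held (318,310); steel block now bare behind it. Travelling to the stand.

```bash
python3 -m inch '[[[3.6,-3.5,2.7,0,-5],[3.6,-8,6,0,-10],[3.6,-12.5,9.5,0,-15],[3.6,-17,13,0,-20],[3.6,-21,16,0,-25]]]';  python3 -c "
from h import *
goal((.6333,.0119),.18,110.7)"
```

```text
clock: 25.32
eef_pos: [0.6002, 0.1122, 0.1789]
tool_rot: [0.67, 0.742, 0.004, 0.006]
ft_force: [1.0, -0.5, -4.8]
grip_width: 0.0425
shift cm [-10.31   2.28  -0.05] roll deg about tool z -14.9 or 165.1 | tcp [0.6002 0.1122 0.1789] yaw 95.8 tilt [ 0.013 -0.002 -1.   ] q6 0.08 F [ 1.  -0.5 -4.8] w 0.0425 t 25.32
```

```bash
python3 -m inch '[[[3.6,-4,0.9,0,-6],[3.6,-8,1.8,0,-12],[3.6,-10.3,2.3,0,-15],[3.6,-10.3,2.3,0,-15],[3.6,-10.3,2.3,0,-15]]]'; python3 w.py w16; python3 -c "
from h import *
goal((.6333,.0119),.036,110.7)"; python3 pm.py w16 240,200,400,420 .12,.24;
```

```text
clock: 25.95
eef_pos: [0.6328, 0.0123, 0.1785]
tool_rot: [0.568, 0.823, 0.002, 0.005]
ft_force: [0.7, 0.7, -6.8]
grip_width: 0.0423
[0.6329 0.0128 0.1788]
shift cm [-1.000e-02 -1.400e-01  1.428e+01] roll deg about tool z 0.2 or -179.8 | tcp [0.6329 0.0128 0.1788] yaw 110.9 tilt [ 0.012 -0.002 -1.   ] q6 -0.34 F [-0.5  0.  -5.9] w 0.0423 t 26.0
.12,.24 25723 (array([632.4,  12.2]), array([85.3, 65.8]), 20.9) med [622.    9.1 178.5]
```

View pics/w16.png

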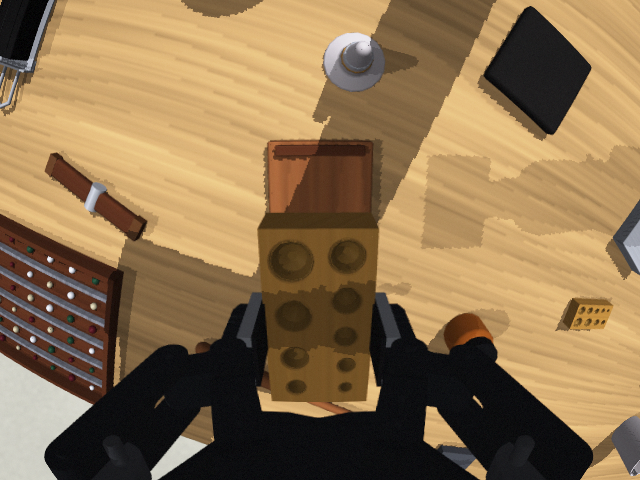

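```bash
python3 - <<'E'
import numpy as np
from m import *
X=np.load("pics/w16.npy"); m=band(X,(255,130,385,225),.008,.03); Q=X[m]
a=np.radians(20.7); o=np.array([.6333,.0119]); D=Q[:,:2]-o
s=D@[np.cos(a),np.sin(a)]; t=D@[-np.sin(a),np.cos(a)]
print("stand x min (expect -62)",np.percentile(s,[0.3,1,2])*1000,"t range (expect ±42)",np.percentile(t[s<-.045],[.5,1,99,99.5])*1000, rect(Q))
c=Q[:,2]>.0165; print("cleat s range (expect -51 inner)",np.percentile(s[c],[2,50,98])*1000)
E
```

```text
stand x min (expect -62) [-61.22672098 -60.86403166 -60.34312198] t range (expect ±42) [-40.55673226 -40.34393607  41.11812349  41.7301261 ] (array([603.,   1.]), array([84.7, 58.9]), -69.1)
cleat s range (expect -51 inner) [-57.78694081 -54.46762203 -51.1855465 ]
```

```bash
python3 -m inch '[[[3.6,0,-0.1,4,0],[3.6,0,-0.1,8,0],[3.6,0,-0.1,11,0],[3.6,0,-0.1,12.5,0],[3.6,0,-0.1,12.5,0]]]'; python3 -c "
from h import *
goal((.6333,.0119),.0355,110.7)"
```

```text
clock: 26.62
eef_pos: [0.6325, 0.0129, 0.0528]
tool_rot: [0.567, 0.824, 0.002, 0.004]
ft_force: [-0.7, 0.2, -4.8]
grip_width: 0.0427
shift cm [-0.12  0.03  1.73] roll deg about tool z 0.2 or -179.8 | tcp [0.6325 0.0129 0.0528] yaw 110.9 tilt [ 0.009 -0.002 -1.   ] q6 -0.34 F [-0.7  0.2 -4.8] w 0.0427 t 26.62
```

```bash
python3 -m inch '[[[3.6,-0.1,0,0.8,0],[3.6,-0.1,0,1.4,0],[3.6,-0.1,0,1.7,0],[3.6,-0.1,0,1.7,0],[3.6,-0.1,0,1.7,0]]]'; python3 -m inch '[[[3.6,0,0,0.1,0],[3.6,0,0,0.2,0],[3.6,0,0,0.2,0],[3.6,0,0,0.2,0],[3.6,0,0,0.2,0]]]'
```

```text
clock: 27.25
eef_pos: [0.6332, 0.0119, 0.0361]
tool_rot: [0.567, 0.824, 0.002, 0.004]
ft_force: [0.2, 0.4, -4.8]
grip_width: 0.0426
clock: 27.88
eef_pos: [0.6335, 0.0119, 0.0347]
tool_rot: [0.567, 0.824, 0.002, 0.005]
ft_force: [-1.4, -1.2, 1.4]
grip_width: 0.0427
```

Contact (load shifted from −4.8 to +1.4 N). Release and lift.

```bash
python3 -m inch '[[[3.6,0,0,0.05,0],[6,0,0,0.05,0],[8.5,0,0,0,0],[8.5,0,0,0,0],[8.5,0,0,0,0]]]'; python3 -m inch '[[[8.5,0,0,-2,0],[8.5,0,0,-6,0],[8.5,0,0,-10,0],[8.5,0,0,-14,0],[8.5,0,0,-16,0]]]';  python3 w.py w17; python3 pm.py w17 200,130,440,350 .03,.05 .008,.05; python3 -c "
from h import *
goal((.5195,.3633),.19,70)"
```

```text
clock: 28.5
eef_pos: [0.6337, 0.0119, 0.0348]
tool_rot: [0.567, 0.824, 0.002, 0.005]
ft_force: [0.5, -0.4, 0.1]
grip_width: 0.0849
clock: 29.12
eef_pos: [0.6331, 0.0122, 0.198]
tool_rot: [0.567, 0.824, 0.004, 0.007]
ft_force: [-1.3, 0.5, 0.3]
grip_width: 0.0852
[0.634  0.0122 0.2002]
.03,.05 4730 (array([633.3,  11.6]), array([84.3, 44.8]), 21.0) med [633.5  11.4  34.7]
.008,.05 15511 (array([647.5,  17.6]), array([154. ,  84.4]), 20.8) med [637.1  14.5  14.9]
shift cm [36.89  1.82  0.75] roll deg about tool z 40.9 or -139.1 | tcp [0.634  0.0122 0.2002] yaw 110.9 tilt [ 0.019 -0.002 -1.   ] q6 -0.34 F [1.2 0.3 1.6] w 0.0851 t 29.18
```

View pics/w17.png

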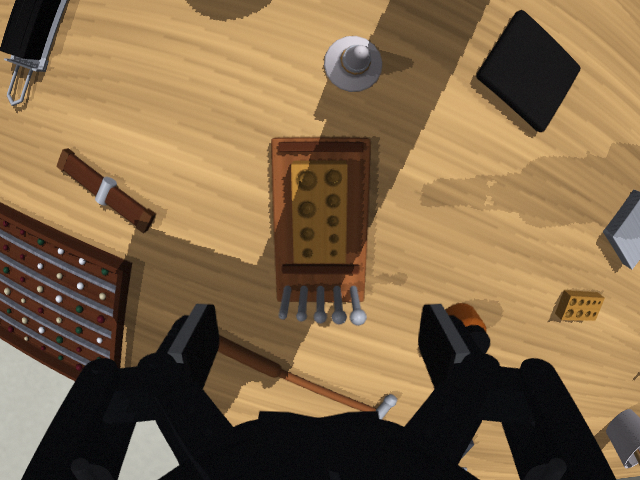

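Brass lies between the cleats at (320,213), within about 1 mm, hollows up. Now the steel block.

```bash
python3 -m inch '[[[8.5,4,0.2,0,5],[8.5,9,0.4,0,10],[8.5,14.5,0.7,0,15],[8.5,20,1,0,20],[8.5,25,1.2,0,25]]]';  python3 -c "
from h import *
goal((.5195,.3633),.19,71)"
```

```text
clock: 29.8
eef_pos: [0.555, 0.2517, 0.1976]
tool_rot: [0.733, 0.681, 0.006, 0.007]
ft_force: [1.4, 0.3, 0.9]
grip_width: 0.085
shift cm [10.87 -4.38  0.67] roll deg about tool z 14.8 or -165.2 | tcp [0.555  0.2517 0.1976] yaw 85.8 tilt [ 0.018 -0.002 -1.   ] q6 0.5 F [1.4 0.3 0.9] w 0.085 t 29.8
```

```bash
python3 -m inch '[[[8.5,4,-1.6,0,5],[8.5,8,-3.2,0,10],[8.5,10.9,-4.4,0,15],[8.5,10.9,-4.4,0,15],[8.5,10.9,-4.4,0,15]]]'; python3 w.py w18;  python3 -c "
from h import *
goal((.5195,.3633),.05,71)"; python3 pm.py w18 240,140,400,310 .012,.03
```

```text
clock: 30.42
eef_pos: [0.519, 0.3631, 0.196]
tool_rot: [0.815, 0.579, 0.006, 0.006]
ft_force: [0.2, -0.9, -0.2]
grip_width: 0.0855
[0.5193 0.3627 0.1962]
shift cm [ 1.000e-02 -2.500e-01  1.462e+01] roll deg about tool z -0.2 or 179.8 | tcp [0.5193 0.3627 0.1962] yaw 70.8 tilt [ 0.017 -0.003 -1.   ] q6 0.95 F [-0.5 -0.3 -0.1] w 0.0849 t 30.48
.012,.03 6241 (array([517.5, 365.6]), array([68.6, 68.5]), 72.1) med [515.6 365.9  18.8]
```

View pics/w18.png

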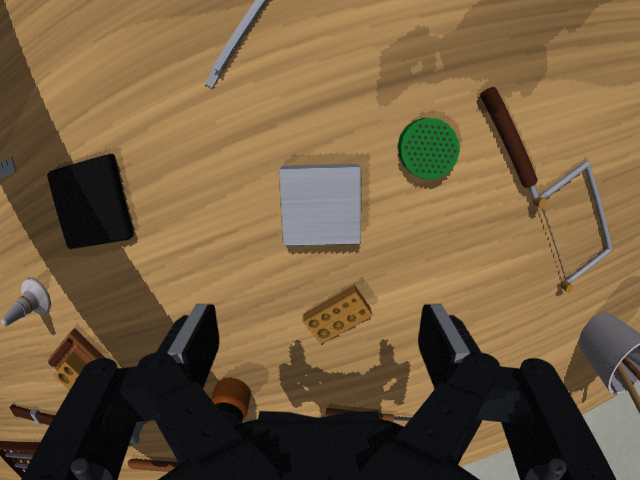

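Steel block alone at (320,205), square; small brass decoy is clear at (337,315).

```bash
python3 pm.py w18 40,145,140,258 .008,.03;python3 -c "
from h import *
goal((.5175,.3656),.06,72.1)"
```

```text
.008,.03 5534 (array([436.3, 147.7]), array([86.6, 86.5]), 78.5) med [435.7 153.5  12.7]
shift cm [ 0.17 -0.5  13.61] roll deg about tool z -1.3 or 178.7 | tcp [0.5193 0.3627 0.1962] yaw 70.8 tilt [ 0.017 -0.003 -1.   ] q6 0.95 F [-0.5 -0.3 -0.1] w 0.0849 t 30.48
```

```bash
python3 -m inch '[[[8.5,0.1,-0.2,1,-1.3],[8.5,0.2,-0.5,3.5,-1.3],[8.5,0.2,-0.5,6.5,-1.3],[8.5,0.2,-0.5,9.5,-1.3],[8.5,0.2,-0.5,12.5,-1.3]]]';python3 -c "
from h import *
goal((.5175,.3656),.021,72.1)"
```

```text
clock: 31.1
eef_pos: [0.5175, 0.3647, 0.0696]
tool_rot: [0.809, 0.588, 0.006, 0.006]
ft_force: [-0.4, -0.2, -0.0]
grip_width: 0.0851
shift cm [ 0.07 -0.11  4.86] roll deg about tool z -0.1 or 179.9 | tcp [0.5175 0.3647 0.0696] yaw 72.0 tilt [ 0.017 -0.003 -1.   ] q6 0.93 F [-0.4 -0.2 -0. ] w 0.0851 t 31.1
```

```bash
python3 -m inch '[[[8.5,0.1,-0.1,2.5,0],[8.5,0.1,-0.1,4,0],[8.5,0.1,-0.1,4.8,0],[8.5,0.1,-0.1,4.8,0],[8.5,0.1,-0.1,4.8,0]]]'; python3 w.py w19; python3 -c "
from h import *
goal((.5175,.3656),.021,72.1)"
```

```text
clock: 31.72
eef_pos: [0.5185, 0.3663, 0.0228]
tool_rot: [0.809, 0.588, 0.007, 0.006]
ft_force: [-0.7, -0.8, 0.4]
grip_width: 0.0852
[0.5184 0.3664 0.0228]
shift cm [-0.1  -0.07  0.18] roll deg about tool z -0.1 or 179.9 | tcp [0.5184 0.3664 0.0228] yaw 72.0 tilt [ 0.019 -0.002 -1.   ] q6 0.93 F [-0.6 -0.6  0.8] w 0.0849 t 31.77
```

View pics/w19.png

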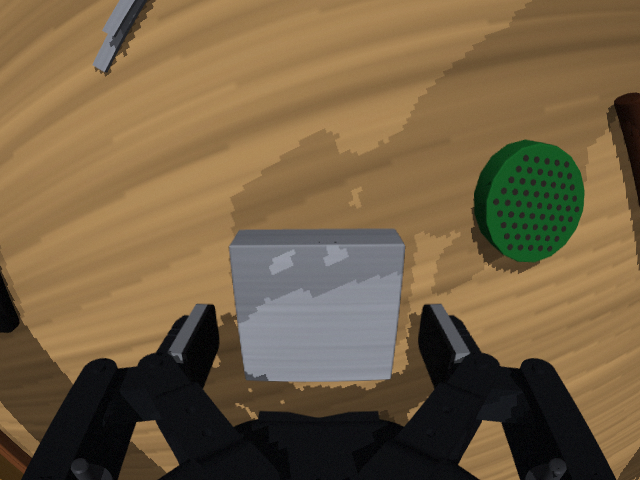

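```bash
python3 -m inch '[[[8.5,-0.1,-0.1,0.3,0],[8.5,-0.1,-0.1,0.3,0],[6,-0.1,-0.1,0.3,0],[6,-0.1,-0.1,0.3,0],[6,-0.1,-0.1,0.3,0]]]'; python3 -m inch '[[[6,0,0,0,0],[6,0,0,0,0],[6,0,0,0,0],[6,0,0,0,0],[6,0,0,0,0]]]'; python3 w.py w20; python3 pm.py w20 220,220,420,400 .012,.035
```

```text
clock: 32.4
eef_pos: [0.5175, 0.3662, 0.0207]
tool_rot: [0.809, 0.588, 0.008, 0.006]
ft_force: [-1.0, 0.7, 5.6]
grip_width: 0.0658
clock: 33.02
eef_pos: [0.5175, 0.3662, 0.0207]
tool_rot: [0.809, 0.588, 0.008, 0.006]
ft_force: [-1.4, -0.1, 4.2]
grip_width: 0.0659
[0.5175 0.3662 0.0207]
.012,.035 24612 (array([517.7, 365.7]), array([79. , 69.1]), 72.2) med [511.2 367.2  18.8]
```

View pics/w20.png

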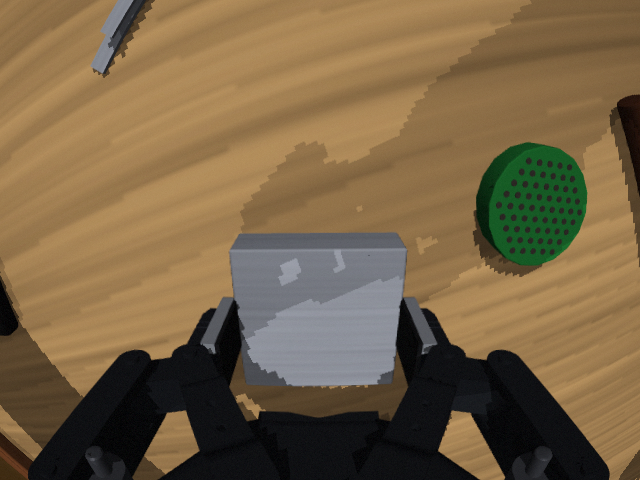

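```bash
python3 -m inch '[[[6,0,0,-0.3,0],[6,0,0,-0.8,0],[6,0,0,-1.3,0],[6,0,0,-1.5,0],[6,0,0,-1.5,0]]]'; python3 w.py w21; python3 pl.py w21 240,240,400,385 .025,.05
```

```text
clock: 33.7
eef_pos: [0.5173, 0.3663, 0.0359]
tool_rot: [0.809, 0.588, 0.008, 0.006]
ft_force: [-0.2, -0.3, -6.0]
grip_width: 0.0656
[0.5172 0.3662 0.0357]
22500 slope [ 0.016  -0.0034] z 33.8 (array([517.4, 365.8]), array([69.2, 68.2]), -18.1)
```

View pics/w21.png

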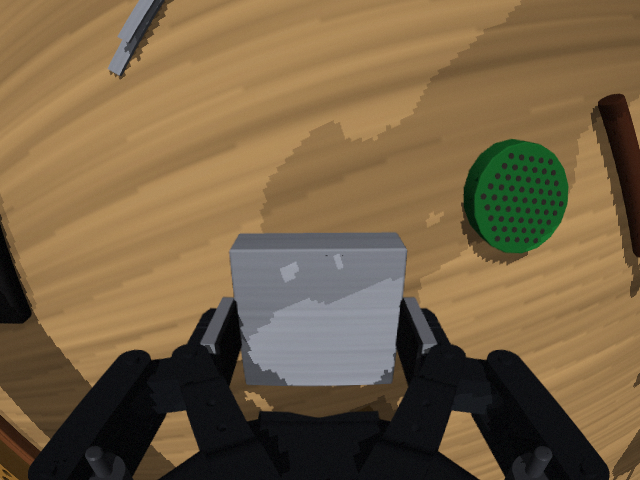

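Steel block held, level and centred at (318,315). To the pad.

```bash
python3 -c "
from h import *
goal((.4365,.1475),.1,78.5)"; python3 -m inch '[[[6,0,0,-1,0],[6,0,0,-3,0],[6,0,0,-5,0],[6,0,0,-6.4,0],[6,0,0,-6.4,0]]]'; python3 -c "
from h import *
goal((.4365,.1475),.1,78.5)"
```

```text
shift cm [-23.26  -0.81  -6.57] roll deg about tool z -6.5 or 173.5 | tcp [0.5172 0.3662 0.0357] yaw 72.0 tilt [ 0.02  -0.001 -1.   ] q6 0.94 F [-0.3  0.3 -6.6] w 0.0658 t 33.75
clock: 34.38
eef_pos: [0.517, 0.367, 0.1017]
tool_rot: [0.809, 0.588, 0.01, 0.006]
ft_force: [0.5, 0.7, -6.1]
grip_width: 0.0658
shift cm [-23.36  -0.88  -0.05] roll deg about tool z -6.5 or 173.5 | tcp [0.517  0.367  0.1017] yaw 72.0 tilt [ 0.023  0.002 -1.   ] q6 0.94 F [ 0.5  0.7 -6.1] w 0.0658 t 34.38
```

```bash
python3 -m inch '[[[6,-3,-0.1,0,-1],[6,-7,-0.3,0,-2],[6,-11.5,-0.4,0,-3],[6,-16,-0.6,0,-4.5],[6,-20,-0.8,0,-6.5]]]'; python3 -m inch '[[[6,-2,0,0,0],[6,-3,0,0,0],[6,-3,0,0,0],[6,-3,0,0,0],[6,-3,0,0,0]]]'; python3 w.py w22; python3 -c "
from h import *
goal((.4365,.1475),.0365,78.5)"
```

```text
clock: 35.0
eef_pos: [0.4463, 0.1775, 0.0991]
tool_rot: [0.774, 0.633, 0.008, 0.007]
ft_force: [0.7, 0.1, -6.6]
grip_width: 0.0658
clock: 35.62
eef_pos: [0.4407, 0.1489, 0.0989]
tool_rot: [0.774, 0.634, 0.009, 0.007]
ft_force: [-0.5, -0.6, -5.2]
grip_width: 0.0659
[0.4406 0.1488 0.0989]
shift cm [-0.24 -0.51  6.23] roll deg about tool z 0.2 or -179.8 | tcp [0.4406 0.1488 0.0989] yaw 78.7 tilt [ 0.022  0.001 -1.   ] q6 0.53 F [-0.7  0.2 -6.8] w 0.0659 t 35.67
```

View pics/w22.png

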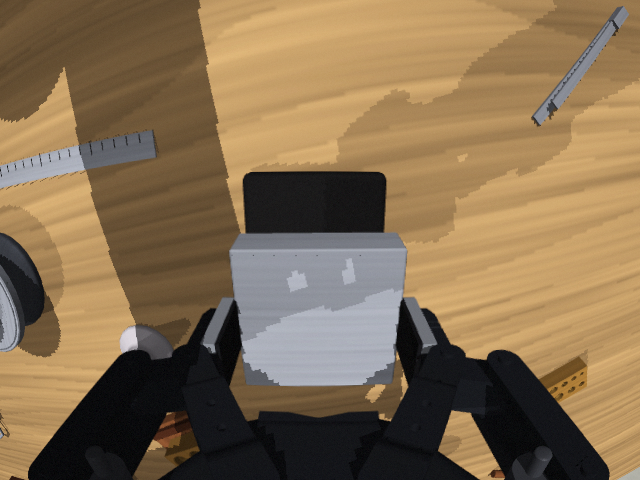

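```bash
python3 - <<'E'
from m import *
X=np.load("pics/w22.npy"); m=band(X,(235,165,395,232),.007,.03); Q=X[m]
a=np.radians(-11.5); D=Q[:,:2]-[.4365,.1475]
s=D@[np.cos(a),np.sin(a)]; t=D@[-np.sin(a),np.cos(a)]
print(len(Q),np.percentile(s,[.5,1])*1000,np.percentile(t,[.5,1,99,99.5])*1000,rect(Q))
E
```

```text
8381 [-43.06029539 -42.87534727] [-42.68229854 -42.02025779  41.16893577  41.79808968] (array([411.6, 152.1]), array([86.6, 36.3]), 79.1)
```

```bash
python3 -m inch '[[[6,-0.1,-0.3,1.5,0],[6,-0.2,-0.5,3.5,0],[6,-0.2,-0.5,5.2,0],[6,-0.2,-0.5,6.1,0],[6,-0.2,-0.5,6.1,0]]]'; python3 -m inch '[[[6,0,0,0.1,0],[6,0,0,0.2,0],[6,0,0,0.2,0],[6,0,0,0.2,0],[6,0,0,0.2,0]]]'; python3 -c "
from h import *
goal((.4365,.1475),.0347,78.5)"
```

```text
clock: 36.3
eef_pos: [0.4363, 0.148, 0.0373]
tool_rot: [0.773, 0.634, 0.008, 0.006]
ft_force: [0.2, 0.6, -6.3]
grip_width: 0.066
clock: 36.92
eef_pos: [0.4363, 0.148, 0.0354]
tool_rot: [0.773, 0.634, 0.008, 0.006]
ft_force: [0.6, 0.5, -6.1]
grip_width: 0.066
shift cm [-0.04  0.02  0.07] roll deg about tool z 0.2 or -179.8 | tcp [0.4363 0.148  0.0354] yaw 78.7 tilt [ 0.02   0.001 -1.   ] q6 0.53 F [ 0.6  0.5 -6.1] w 0.066 t 36.92
```

```bash
python3 -m inch '[[[6,0,0,0.1,0],[6,0,0,0.1,0],[6,0,0,0.2,0],[6,0,0,0.2,0],[6,0,0,0.2,0]]]'
```

```text
clock: 37.55
eef_pos: [0.4365, 0.148, 0.0346]
tool_rot: [0.773, 0.634, 0.009, 0.006]
ft_force: [-4.1, -1.6, 7.2]
grip_width: 0.0659
```

Contact (−6.1 → +7.2 N). Release and lift.

```bash
python3 -m inch '[[[6,0,0,0,0],[7,0,0,0,0],[8.5,0,0,0,0],[8.5,0,0,0,0],[8.5,0,0,0,0]]]'; python3 -m inch '[[[8.5,0,0,-1,0],[8.5,0,0,-4,0],[8.5,0,0,-9,0],[8.5,0,0,-14,0],[8.5,0,0,-17,0]]]';  python3 w.py w23; python3 pm.py w23 200,130,440,350 .025,.05 .008,.05; python3 pl.py w23 200,130,440,350 .027,.045; python3 -c "
from h import *
goal((.35,.0),.22,78)"
```

```text
clock: 38.17
eef_pos: [0.4368, 0.1481, 0.0348]
tool_rot: [0.773, 0.634, 0.009, 0.007]
ft_force: [1.1, 0.1, 0.4]
grip_width: 0.085
clock: 38.8
eef_pos: [0.434, 0.1483, 0.2083]
tool_rot: [0.773, 0.634, 0.011, 0.007]
ft_force: [1.1, 0.8, 0.5]
grip_width: 0.0853
[0.4356 0.1489 0.2116]
.025,.05 6177 (array([436.2, 147.8]), array([68.4, 68. ]), 79.1) med [434.1 147.9  32.8]
.008,.05 8587 (array([435.5, 147.1]), array([86.5, 85.3]), 78.4) med [428.7 148.4  32.4]
6132 slope [ 0.0024 -0.0017] z 32.8 (array([436.2, 147.8]), array([68.4, 68. ]), 79.1)
shift cm [-16.27  -5.44  -1.17] roll deg about tool z 0.7 or -179.3 | tcp [0.4356 0.1489 0.2116] yaw 78.7 tilt [ 0.031  0.004 -0.999] q6 0.53 F [1.6 0.4 2.6] w 0.0845 t 38.85
```

View pics/w23.png

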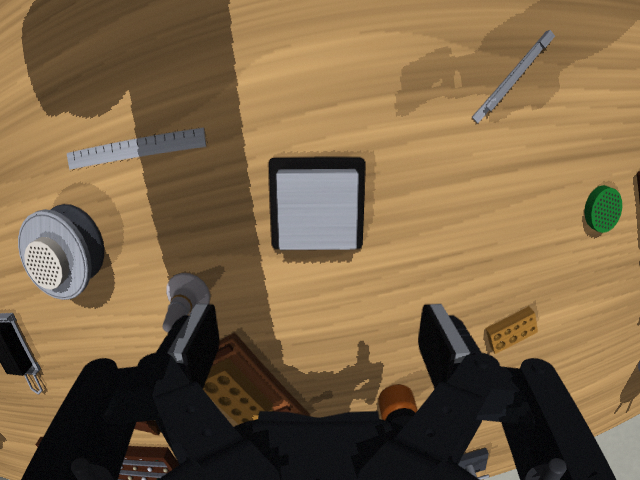

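Steel block sits within 1 mm on the pad at (317,208), flat. Final check from the fixed cameras.

```bash
python3 - <<'E'
from m import *
for n in ("top","side"):
    i,p,d=grab(n); cv2.imwrite(f"pics/{n}_end.png",p[:,:,::-1])
    if n=="top":
        X=xyz(i,d)
        for k,box,z0,z1 in [("jar",(262,170,292,202),.045,.07),("cone",(340,245,368,280),.003,.09),("disc",(380,270,436,330),.051,.07),("tt",(380,270,436,330),.034,.07),("char",(465,225,502,278),.024,.05),("brass",(312,180,376,246),.028,.05),("steel",(268,262,320,316),.025,.05)]:
            m=band(X,box,z0,z1); print(k, None if m is None else (m.sum(),rect(X[m])))
E
```

```text
jar (np.int64(176), (array([699.3, 193.2]), array([35.5, 33.2]), 89.6))
cone (np.int64(249), (array([508.3,  -7.3]), array([43.1, 40.6]), 0.8))
disc (np.int64(386), (array([ 428.7, -134.5]), array([51.1, 50.3]), -1.4))
tt (np.int64(1316), (array([ 426.3, -133.4]), array([98.4, 97.4]), -88.1))
char (np.int64(576), (array([ 547.1, -334.1]), array([75.8, 46.6]), -3.9))
brass (np.int64(589), (array([636.3,  10.9]), array([83.9, 44.2]), 21.2))
steel (np.int64(403), (array([451.7, 144.5]), array([67.5, 44.1]), 79.0))
```

View pics/side_end.png

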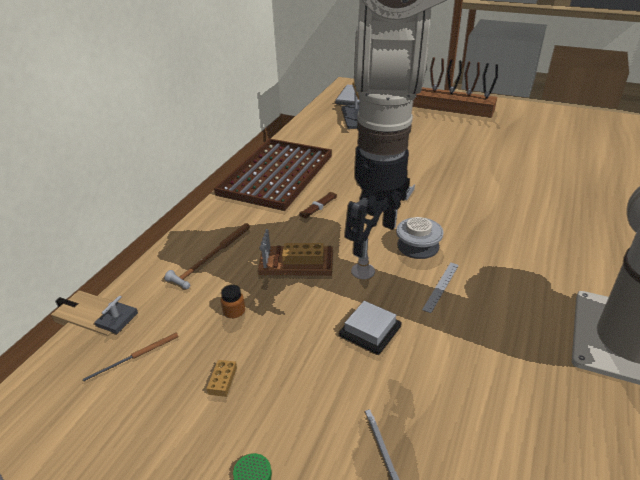

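View pics/top_end.png

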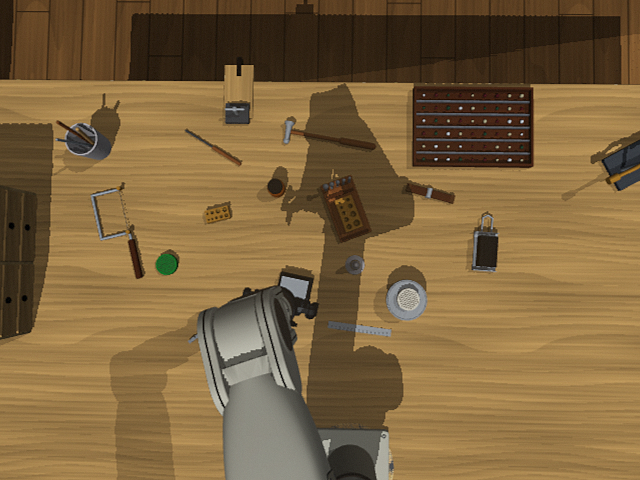

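Side view: disc on the turntable (419,228), brass on the stand (302,253), steel on the pad (371,322). Top view: charcoal in its holder (485,250). Jar (232,300) and cone (363,262) are standing. Handing in.

```bash
python3 -c "
from workcell import ticket
print(ticket.job_done())"
```

```text
the job is handed in; nothing more can be done
None
```

I took the pile apart from the top down and set all four blocks on their places. The job was handed in at about 39 s, with the gripper open and clear. Nothing was dropped, and the green disc and the small brass block were left alone.

The last camera checks gave:

| Block | Place | Off centre | Off square |
|---|---|---|---|
| Honeycomb disc | Turntable | about 3.4 mm (wrist), 2.6 mm (top) | not needed |
| Charcoal block | Holder | about 1 mm | under 1° |
| Doming block, hollows up | Stand | under 1 mm | under 1° |
| Bench block | Rubber pad | about 1 mm | under 1° |

- **Flatness:** I fitted the top surface only for the bench block (slope under 0.003). The other three have plausible top heights and look flat in the pictures.
- **Jar and cone:** both are standing, within about 1.5 mm of where they started.
- **Disagreements:** the wrist and top cameras differ by a steady 3 mm or so in x. I judged each placing against its target in the same view. In the last top picture the arm hid part of the bench block, so that figure is from the wrist camera alone. The tool's tilt drifted to about 0.03 rad by the end, after the last block was released.

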